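# Check the bread bin's lid catch and hang its tag on the green rail

## Task

Make sure the bread bin is properly shut: tug its sprung knob straight out of the lid until the orange band shows, and hold the tug a moment to see that the catch keeps the lid down; if the lid gives, press it home until it snaps and tug again, until it holds. Only then lift the red tag off the yellow rail over the end stops and hang it on a free part of the green rail next to it, upright and at rest, and leave the lid shut, the knob let go and everything else where it stands.

Things in the scene. Friction and masses are not known exactly. Their poses are not given: they have to be found in the camera images.
- bin: Fixed blue bread bin, 260 wide, 195 deep, white lid sloping up from front to back at 35 deg, low glass shelf above it. Origin: on the table below the knob's grip point (lid home). z up; x horizontal from the bin's front to its back (the lid rises along x); y along its width. Front wall at x = -3, 85 high, rear at x = 194. Wooden cheeks carry the shelf at y = +-150, x 100 to 200.
- shelf_edge (a point): Middle of the clear glass shelf's front edge, underside, 240 above the table, almost above the knob; axes as the bin's. Shelf 205 deep (towards +x), 310 wide, 6 thick; jars on its rear half reach 335 above the table. An upright gripper does not fit over the knob below it; one tilted 35 deg, its fingers pointing along the knob's axis from the front, does.
- lid_hinge (a point): Lid's hinge axis (along the bin's y), at the middle of the rear top edge, 205 above the table; axes as the bin's. The lid's front edge is 220 from it, the knob's axis 175. It lies in the plane of the lid's underside, over which the grip point stands 45 (knob in).
- lid (a joint): Lid angle, rad: 0 home, grows as the front rises, stop 0.25. Lid 10 thick, 0.35 kg. Sprung roller catch at its front. Caught: stays below 0.01 under a tug of 10 N. Not caught: rests on the roller at about 0.05 (front 10 mm up, looks nearly shut), gives to about 2 N. Pressing the knob in along its axis with 10 to 15 N snaps it home onto a hard stop; a pull of 13 to 17 N tears the catch open.
- knob (a joint): Travel of the sprung black pull knob out of its steel collar, along the lid's normal, m: 0 in, 0.010 fully out (hard stop). Spring 1000 N/m without preload: 5 N draws it 0.005 out, 10 N fully out; springs back. The orange band is the stem below the knob; 5 mm of it counts as showing. Pressing it bears on the lid. A hard pinch that does not turn with the lid adds to these forces.
- knob_grip (a point): Grip point of the black knob, on its axis, 35 above the lid's upper face. Knob block: 30 across (y), 26 along the slope (x), 36 along its axis (z): from 21 below this point to 15 above. Axes turn with the lid: z out of the lid (pull direction; 35 deg from vertical with the lid home, leaning to the bin's front), x up the slope, y as the bin's. Free on both sides along y.
- stand: Fixed tag stand: wooden base 100 x 290 x 12, two round rails of 10 diameter along its y, end to end, at x = 0: yellow at y -134 to -10, axis 130 above the table; green at y +10 to +134, axis 155 above. A 28 diameter, 4 thick stop disc at both ends of each rail; wooden posts at the middle and ends, up to 163 above the table. Origin: on the table at the middle post.
- rail_yellow (a point): Middle of the yellow rail's length, on its upper side (135 above the table); axes as the stand's.
- rail_green (a point): Middle of the green rail's length, on its upper side (160 above the table); axes as the stand's (y along the rail).
- tag: Red plastic saddle tag, 60 g, astride the yellow rail. Origin: middle of its slot's ceiling, which rests on the rail's upper side. Slot along y, 16 wide, between two legs 5 thick (x), 32 long (y), reaching 50 below the origin. Above: bridge 26 x 32 x 6, then a grip tab 12 thick (x), 24 wide (y), 6 to 46 above the origin. Axes as the stand's while hanging. The legs must clear the discs.
- other_tag: Grey tag of the same shape and origin, loose, on the green rail. Leave it hanging where it is (it may be nudged by less than 15 mm).
- salt: Glass shaker with white salt, 42 x 42 x 82 high, loose bystander, origin at the centre of its underside.
- pepper: Glass shaker with pepper, same size and origin, bystander.
- soap: Amber bottle, 60 diameter, 170 high, bystander, origin at the centre of its underside.
- ramekin: Small glass bowl, 90 diameter, 50 high, bystander, origin at the centre of its underside.
- jug: Glass measuring mug, 90 diameter, 100 high, bystander, origin at the centre of its underside.
- mixing_bowl: Green glass bowl, 180 diameter, 85 high, bystander, origin at the centre of its underside.
Things that resemble listed ones, but are neither listed nor needed, are in the scene too. Of the things that look like the tag, the smallest one is meant.

How it is judged:
On the way, in this order (a step that is already met when the one before it is completed fails the run):
1. the knob is tugged at least 5 mm out of its collar (5 N) for 0.3 s while the lid stays home (value of joint knob above 0.005 m and value of joint lid below 0.02 rad), for 0.3 s.
2. the red tag hangs on the green rail (z of tag in the frame of rail_green between -0.004 and 0.004 m and y of tag in the frame of rail_green between -0.06 and 0.06 m and x of tag in the frame of rail_green between -0.008 and 0.008 m), for 0.2 s.
At the end, for the whole second after the job is handed in: The lid is caught home (joint below 0.02 rad), the knob is back in (below 2 mm), and the red tag hangs on the green rail: its origin within 60 mm of the rail's middle along it, 8 mm across and 4 mm in height of the rail's upper side, within 0.2 rad of upright, at rest (all of step 2 and value of joint lid below 0.02 rad and value of joint knob below 0.002 m and angle between tag's own z axis and vertical below 0.2 rad and linear speed of tag below 0.03 m/s); the robot touches nothing.
It fails at once if the grey tag is shoved more than 15 mm or knocked off (distance of other_tag from where it was at the start of the episode above 0.015 m).
It fails at once if a bystander on the counter is shoved more than 30 mm (distance of any of salt, pepper, soap, ramekin, jug, mixing_bowl from where it was at the start of the episode above 0.03 m).
It fails at once if a bystander is tipped (angle between any of salt, pepper, soap, jug's own z axis and vertical above 0.5 rad).
It also fails if it takes over 64 s, if anything falls off the work surface, if the arm or the gripper's body presses on something with over 40 N, if the wrist force passes 120 N, or if a joint passes its speed limit or range.

## Robot

A 6-joint arm with a two-finger parallel gripper is mounted at the origin on the work surface. World frame = base frame: x ahead of the robot, y to its left, z up, the work surface at z = 0. Lengths are in m, angles in rad, forces in N, time in s.
With the tool pointing down it reaches from about 0.3 to 0.85 m from the base axis. Payload 5.4 kg.
Tool frame: the origin (TCP) lies at the centre of the arm's flange, where the gripper is bolted on; the fingertips stand 173 mm ahead of it and the grasp point (between the pads) lies 155 mm ahead of it (ctrl.tip_extent is the distance from the TCP to the fingertips, in m); z points along the fingers, y is the direction in which the jaws open and shut (so a half turn about z gives the same grasp; the last joint's range is limited). The gripper opens to 85 mm and grips with 20 to 120 N. Pads are 22 mm wide; open, the fingers measure 114 mm over their backs; the gripper's body (76 mm by 85 mm) begins 54 mm behind the grasp point. The pads swing forward as they close: fully open they stand 13 mm farther back than shut.
Start: joints at [-1.399, 0.158, 1.597, -0, 1.386, -0.21], TCP at [0.214, -0.534, 0.405] pointing down, gripper open.
Joint ranges: [-2.91, 2.91], [-0.94, 2.29], [0.18, 2.7], [-1.29, 4.43], [0.17, 2.64], [-3, 3]. Speed limits (rad/s): [2.57, 2.57, 3.14, 3.14, 3.14, 3.14].

## Interface

Orientations are given as a rotation vector (axis times angle).
In Python, from plant import ctrl gives the robot as it stands.
- The arm moves only by the shell command python3 -m handwheel 'ROWS' [FORCE]. ROWS is JSON, a list that holds one entry, the list of rows, each a list of 5 numbers: the finger opening in cm, from 0 to 8.54, then the shift along the world's x, y, z in cm, then the turn about the world's z in degrees. In form: [[[claw, x, y, z, yaw], ...]]. A call has exactly 10 rows; each row is the pose to reach, as a shift and turn from the pose commanded when the call began; what a row does not reach only later rows make up. A row lasts 1/8 s, in which the tool goes at most 62.5 mm and 10.7 degrees, less where a joint would pass 70% of its speed; a pose out of reach is approached as far as the arm can. A call with a gripper value outside its range is refused whole. The fingers move at their own pace and stop on an object; FORCE is the grip in N (left out, the last holds). Time passes only in rows, so rows that repeat a pose let the fingers close, or fill a call up. It gives the time, the measured TCP pose, the force and the opening at its end, in the units of the state.
- ctrl.sense(): the state, without advancing time (a new reading comes with each control period).
- ctrl.snapshot(name): name is "scene" or "top" or "wrist"; returns a dict with "frame" (480x640x3 uint8, blue, green, red), "camera_matrix" (3x3 intrinsics, pixels), "pose" (4x4, takes a point from camera to world coordinates). Camera axes: x right, y up, looking along -z (the intrinsics and any distortion apply to the point x, -y, -z); pixel columns grow to the right and rows downward; lengths in m; the calibration is good to about 2 mm. A picture is of the moment at which its call begins. There is no depth.
- ctrl.close_job(): hands the job in, once; it reports no verdict.
The state is a dict: "time_s": time; "joint_positions": joint angles; "joint_vel": joint speeds; "tau": joint torques, N m; "position": TCP position; "tcp_rot": TCP orientation; "ft_force": force on the tool from outside, world axes, zero at the start; "ft_torque": the same for the moment, N m; "finger_gap": finger opening in m.
Only numpy, scipy, OpenCV 4.12 (cv2) and the standard library are available. Lean on these libraries where they do the work, as an engineer would, in place of code of your own. Each camera call takes 0.05 s, during which the arm holds its last target.

## Working session

There is one attempt and no reset: what is moved stays moved. The work goes in short steps, Python scripts to look and compute and a shell command to move; the robot and the scene stay as the last step left them, time stands still between calls to the robot, and variables do not carry over. Pictures are saved under pics/ and viewed, and the job is handed in when it is done.

```bash
ls -la; mkdir -p pics; cat > h.py <<'E'
import sys; sys.path.insert(0,'.')
import numpy as np, cv2
from plant import ctrl
def snap(n,f):
    s=ctrl.snapshot(n); cv2.imwrite('pics/'+f+'.png',s['frame']); np.savez('pics/'+f+'.npz',K=s['camera_matrix'],P=s['pose']); return s
E
python3 - <<'E'
from h import *
for n in ["scene","top","wrist"]:
    s=snap(n,n+'0'); print(n,s['camera_matrix'].round(1).tolist(),s['pose'].round(4).tolist(),s.keys())
print(ctrl.sense()); print([a for a in dir(ctrl) if a[0]!='_'])
E
```

```text
total 12
drwxr-xr-x  3 agent agent 4096 Dec  6 13:04 .
drwxr-xr-x 23 root  root  4096 Dec  6 13:04 ..
drwxr-xr-x  2 agent agent 4096 Dec  6 13:04 pics
scene [[540.1, 0.0, 323.3], [0.0, 540.1, 234.3], [0.0, 0.0, 1.0]] [[0.9642, 0.1725, -0.2014, 0.2938], [-0.2648, 0.6697, -0.6938, -1.016], [0.0152, 0.7223, 0.6914, 1.1763], [0.0, 0.0, 0.0, 1.0]] dict_keys(['frame', 'camera_matrix', 'pose'])
top [[609.4, 0.0, 313.5], [0.0, 609.4, 230.4], [0.0, 0.0, 1.0]] [[0.0033, 0.999, -0.0436, 0.5114], [-1.0, 0.0033, 0.0002, -0.0022], [0.0003, 0.0436, 0.9991, 1.6571], [0.0, 0.0, 0.0, 1.0]] dict_keys(['frame', 'camera_matrix', 'pose'])
wrist [[372.8, 0.0, 313.6], [0.0, 372.8, 237.6], [0.0, 0.0, 1.0]] [[0.3722, 0.8803, 0.294, 0.288], [-0.9281, 0.3536, 0.1163, -0.5034], [-0.0016, -0.3162, 0.9487, 0.3738], [0.0, 0.0, 0.0, 1.0]] dict_keys(['frame', 'camera_matrix', 'pose'])
{'time_s': 0.15, 'joint_positions': array([-1.39910049e+00,  1.58899774e-01,  1.59792435e+00,  2.61744054e-06,
        1.38621048e+00, -2.10111002e-01]), 'joint_vel': array([ 9.74649119e-04, -2.51236959e-03, -3.84625325e-03,  5.01246612e-05,
       -1.92983807e-04, -9.36385870e-04]), 'tau': array([ 1.16681113e-03, -3.96372342e+01, -3.31787324e+01, -1.82809649e-04,
        5.42946378e-03,  1.44631485e-05]), 'position': array([ 0.2141814 , -0.5333917 ,  0.40395476]), 'tcp_rot': array([-3.08310471e+00, -5.95830282e-01, -4.75212977e-05]), 'ft_force': array([ 0.4043401 , -0.45146399,  0.33123868]), 'ft_torque': array([ 0.0281638 ,  0.03512011, -0.01677246]), 'finger_gap': 0.0856250566777833}
['PlanningError', 'close_job', 'sense', 'snapshot', 'tip_extent']
```

View pics/scene0.png

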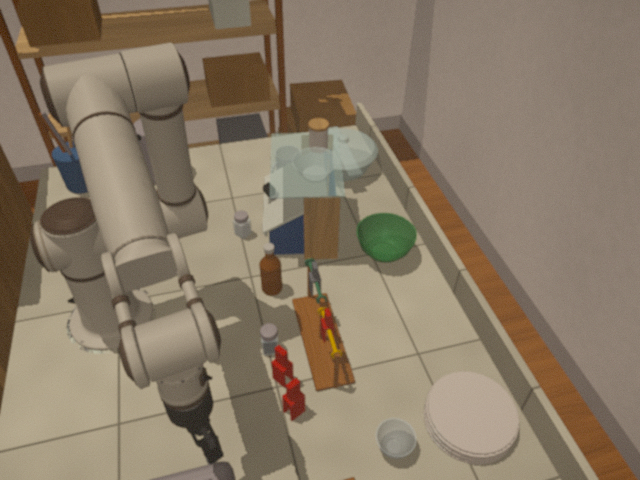

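View pics/top0.png

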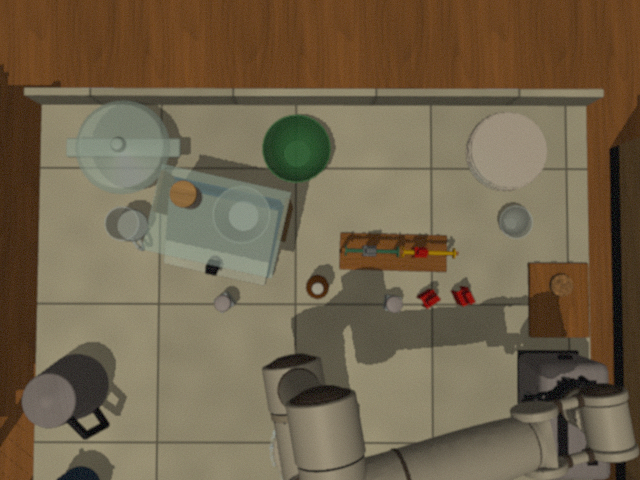

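View pics/wrist0.png

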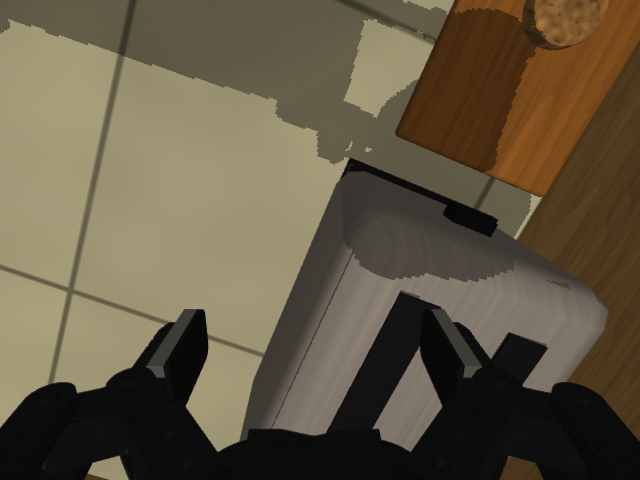

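```bash
python3 - <<'E'
import cv2,numpy as np
t=cv2.imread('pics/top0.png'); s=cv2.imread('pics/scene0.png')
a=cv2.resize(t[160:310,130:330],None,fx=4,fy=4,interpolation=cv2.INTER_CUBIC)
cv2.imwrite('pics/c1.png',a)
b=cv2.resize(s[110:270,230:390],None,fx=3.75,fy=3.75,interpolation=cv2.INTER_CUBIC)
c=cv2.resize(t[220:320,330:490],None,fx=4,fy=4,interpolation=cv2.INTER_CUBIC)
cv2.imwrite('pics/c2.png',b);cv2.imwrite('pics/c3.png',c)
d=cv2.resize(s[250:430,230:390],None,fx=3.3,fy=3.3,interpolation=cv2.INTER_CUBIC);cv2.imwrite('pics/c4.png',d)
E
```

```text
(no output)
```

View pics/c1.png

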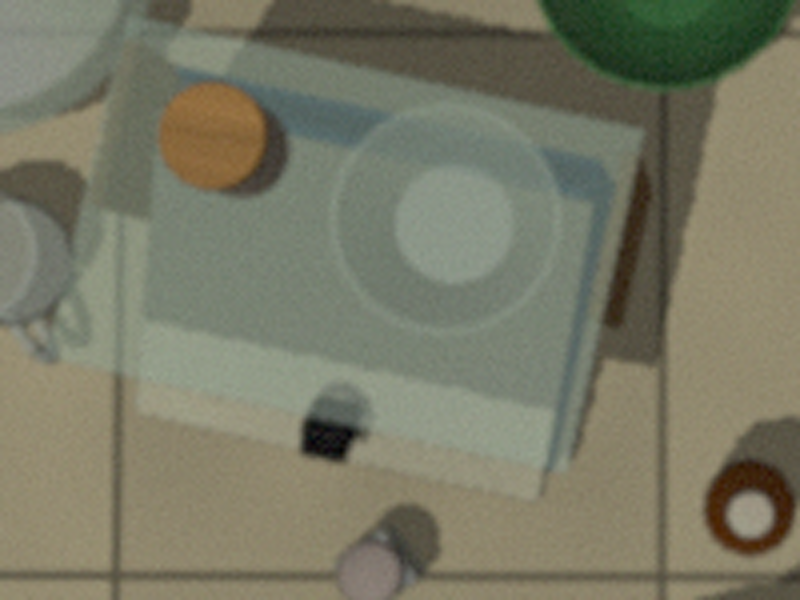

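View pics/c2.png

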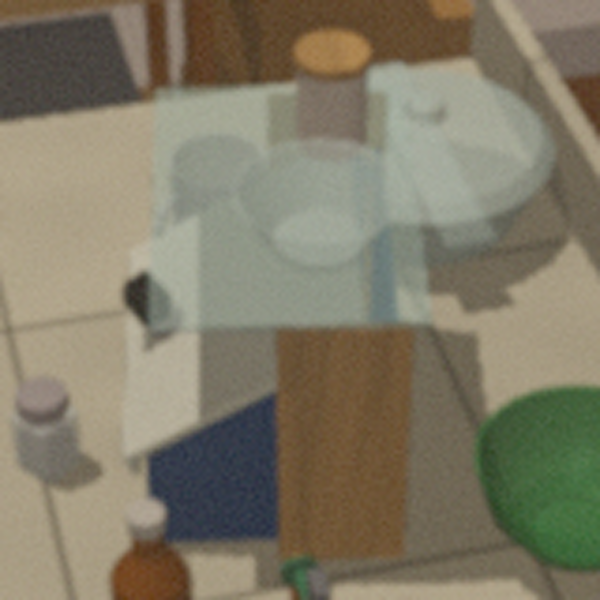

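View pics/c3.png

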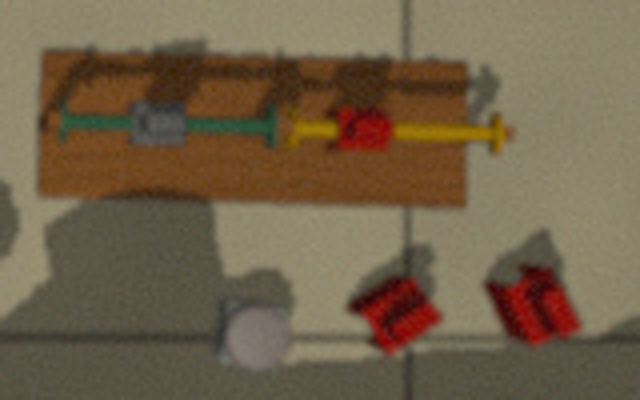

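View pics/c4.png

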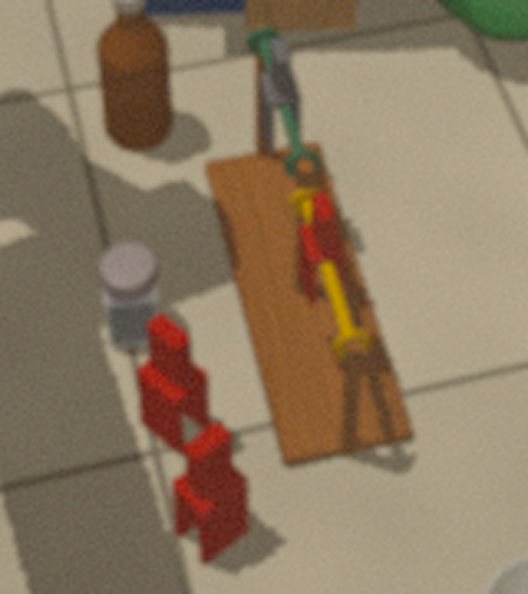

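```bash
cat >> h.py <<'E'
def ray(f,px):
    d=np.load('pics/'+f+'.npz'); K,P=d['K'],d['P']
    v=np.array([(px[0]-K[0,2])/K[0,0],-(px[1]-K[1,2])/K[1,1],-1.0]); return P[:3,3],P[:3,:3]@v
def onz(f,px,z):
    o,v=ray(f,px); return o+v*(z-o[2])/v[2]
def proj(f,p):
    d=np.load('pics/'+f+'.npz'); K,P=d['K'],d['P']
    c=P[:3,:3].T@(np.array(p)-P[:3,3]); return np.array([K[0,0]*c[0]/-c[2]+K[0,2],K[1,1]*c[1]/c[2]+K[1,2]])
def tri(f1,p1,f2,p2):
    o1,v1=ray(f1,p1);o2,v2=ray(f2,p2); v1/=np.linalg.norm(v1);v2/=np.linalg.norm(v2)
    s=np.linalg.lstsq(np.c_[v1,-v2],o2-o1,rcond=None)[0]; a=o1+s[0]*v1;b=o2+s[1]*v2; return (a+b)/2,np.linalg.norm(a-b)
E
python3 - <<'E'
from h import *
# shelf corners: crop top
f=lambda x,y:(x/4+130,y/4+160)
for n,p in dict(FL=(35,358),FR=(567,470),BR=(645,128),BL=(130,20)).items(): print(n,onz('top0',f(*p),.246).round(4))
g=lambda x,y:(x/3.75+230,y/3.75+110)
for n,p in dict(FR=(150,325),BR=(432,322),BL=(385,70),FL=(155,90)).items(): print('scene',n,onz('scene0',g(*p),.246).round(4))
t=cv2.imread('pics/top0.png').astype(int); m=(t.sum(2)<110)[255:285,195:230]
ys,xs=np.nonzero(m); print('knob dark px',xs.mean()+195,ys.mean()+255,xs.min()+195,xs.max()+195,ys.min()+255,ys.max()+255,len(xs))
print('knob at z .141', onz('top0',(xs.mean()+195,ys.mean()+255),.15))
E
```

```text
FL [0.5274 0.4019 0.246 ]
FR [0.4638 0.0937 0.246 ]
BR [0.6622 0.0496 0.246 ]
BL [0.7243 0.3497 0.246 ]
scene FR [0.465  0.0939 0.246 ]
scene BR [0.6615 0.0472 0.246 ]
scene BL [0.7198 0.3717 0.246 ]
scene FL [0.5279 0.3887 0.246 ]
knob dark px 211.26582278481013 269.30379746835445 206 217 265 273 79
knob at z .141 [0.48021657 0.24962921 0.15      ]
```

```bash
python3 -m handwheel '[[[8.5,2,5,6,0],[8.5,4,10,12,0],[8.5,6,15,18,0],[8.5,8,20,24,0],[8.5,10,25,30,0],[8.5,12,30,36,0],[8.5,14,35,42,0],[8.5,16,40,48,0],[8.5,18,45,54,0],[8.5,20,50,60,0]]]'; python3 - <<'E'
from h import *
s=ctrl.sense(); print(s['time_s'],s['joint_positions'].round(3),s['position'].round(4),s['tcp_rot'].round(4))
E
```

```text
time_s: 1.4
position: [0.3693, -0.1444, 0.8712]
tcp_rot: [3.084, 0.596, 0.0]
ft_force: [0.7, -1.0, 0.5]
finger_gap: 0.0848
1.4 [-0.68  -0.086  0.902  0.     2.325  0.509] [ 0.3693 -0.1444  0.8712] [3.0844e+00 5.9590e-01 4.0000e-04]
```

```bash
python3 -m handwheel '[[[8.5,0,3,4,0],[8.5,0,6,8,0],[8.5,0,9,12,0],[8.5,0,12,16,0],[8.5,0,15,20,0],[8.5,0,18,24,0],[8.5,0,20,28,0],[8.5,0,20,32,0],[8.5,0,20,36,0],[8.5,0,20,40,0]]]'; python3 - <<'E'
from h import *
s=ctrl.sense(); print(s['time_s'],s['joint_positions'].round(3),s['position'].round(4),s['tcp_rot'].round(4))
E
```

```text
time_s: 2.65
position: [0.3285, 0.047, 0.9951]
tcp_rot: [3.067, 0.592, 0.067]
ft_force: [-0.2, -0.3, -0.9]
finger_gap: 0.0851
2.65 [-0.228  0.08   0.379  0.003  2.637  0.964] [0.3285 0.047  0.9951] [3.0669 0.5921 0.0671]
```

```bash
python3 -m handwheel '[[[8.5,0,0,-6,0],[8.5,0,0,-12,0],[8.5,0,0,-18,0],[8.5,0,0,-24,0],[8.5,0,0,-24,0],[8.5,0,0,-24,0],[8.5,0,0,-24,0],[8.5,0,0,-24,0],[8.5,0,0,-24,0],[8.5,0,0,-24,0]]]'; python3 - <<'E'
from h import *
s=ctrl.sense(); print(s['time_s'],s['joint_positions'].round(3),s['position'].round(4),s['tcp_rot'].round(4))
E
```

```text
time_s: 3.9
position: [0.3287, 0.047, 0.7555]
tcp_rot: [3.067, 0.593, 0.068]
ft_force: [-0.7, -0.8, -0.5]
finger_gap: 0.0847
3.9 [-2.280e-01 -4.280e-01  1.432e+00  2.000e-03  2.091e+00  9.620e-01] [0.3287 0.047  0.7555] [3.0665 0.5926 0.0682]
```

```bash
python3 - <<'E'
import numpy as np
D=[([-1.399,.1589,1.5979,0,1.3862],[.21418,-.53339,.40395]),([-.68,-.086,.902,0,2.325],[.3693,-.1444,.8712]),([-.228,.08,.379,.003,2.637],[.3285,.047,.9951]),([-.228,-.428,1.432,.002,2.091],[.3287,.047,.7555])]
A=[];b=[]
for q,p in D:
    r=np.hypot(p[0],p[1]); a=q[1];c=a+q[2];e=c+q[4]
    A.append([np.sin(a),np.sin(c),np.sin(e),0]);b.append(r)
    A.append([np.cos(a),np.cos(c),np.cos(e),1]);b.append(p[2])
    print(np.arctan2(p[1],p[0])-q[0])
x,res,rk,sv=np.linalg.lstsq(np.array(A),np.array(b),rcond=None);print(x,res,rk,sv)
E
```

```text
0.21004109553325945
0.30726754954784297
0.37011013791651537
0.3700248283587393
[0.39602407 0.54197384 1.08547465 1.19417671] [0.00192015] 4 [3.60183175 1.70313182 0.35338635 0.03561033]
```

```bash
python3 - <<'E'
import numpy as np
D=[([-1.399,.1589,1.5979,0,1.3862],[.21418,-.53339,.40395]),([-.68,-.086,.902,0,2.325],[.3693,-.1444,.8712]),([-.228,.08,.379,.003,2.637],[.3285,.047,.9951]),([-.228,-.428,1.432,.002,2.091],[.3287,.047,.7555])]
A=[];b=[]
for q,p in D:
    r=np.hypot(p[0],p[1]); off=r*np.sin(np.arctan2(p[1],p[0])-q[0]); r=r*np.cos(np.arctan2(p[1],p[0])-q[0]); a=q[1];c=a+q[2];e=c+q[4]; print(off)
    A.append([np.sin(a),np.sin(c),np.sin(e),0]);b.append(r)
    A.append([np.cos(a),np.cos(c),np.cos(e),1]);b.append(p[2])
x,res,rk,sv=np.linalg.lstsq(np.array(A),np.array(b),rcond=None);print(x,res,rk,sv, np.array(A)@x-b)
E
```

```text
0.11984275611447666
0.11993176318238645
0.12003442721864137
0.12007963316585905
[0.39204086 0.53031338 0.74674731 0.86514012] [0.00133351] 4 [3.60183175 1.70313182 0.35338635 0.03561033] [ 0.0199959   0.00347301 -0.02490057  0.00112401 -0.00905462 -0.00972038
  0.00987888  0.00512335]
```

```bash
cat > kin.py <<'E'
import numpy as np
D=[([-1.399,.1589,1.5979,0,1.3862],[.21418,-.53339,.40395]),([-.68,-.086,.902,0,2.325],[.3693,-.1444,.8712]),([-.228,.08,.379,.003,2.637],[.3285,.047,.9951]),([-.228,-.428,1.432,.002,2.091],[.3287,.047,.7555])]
A=[];b=[]
for q,p in D:
    r=np.sqrt(np.hypot(p[0],p[1])**2-.12**2); a=q[1];c=a+q[2];e=c+q[4]
    A.append([np.sin(a),np.sin(c),np.cos(c),1,0]);b.append(r)
    A.append([np.cos(a),np.cos(c),-np.sin(c),0,1]);b.append(p[2])
x,res,rk,sv=np.linalg.lstsq(np.array(A),np.array(b),rcond=None)
if __name__=='__main__': print(x,res,rk,sv, np.array(A)@x-b)
E
python3 kin.py
```

```text
[0.38027889 0.51762522 0.05075923 0.00226801 0.17440461] [1.75997558e-05] 5 [3.36905459 2.75088172 0.74329505 0.65776116 0.31142192] [-3.69105318e-04  3.33062189e-04  3.49180768e-03 -2.49575684e-04
 -1.89038922e-03 -7.27729696e-05 -1.23231314e-03 -1.07135356e-05]
```

```bash
python3 -m handwheel '[[[8.5,-2,0.5,5,-9],[8.5,-4,1,10,-18],[8.5,-7,2,15,-27],[8.5,-10,3,20,-35],[8.5,-13,3.5,25,-35],[8.5,-16,4,30,-35],[8.5,-18,4,35,-35],[8.5,-18,4,40,-35],[8.5,-18,4,45,-35],[8.5,-18,4,50,-35]]]'; python3 - <<'E'
from h import *
s=ctrl.sense(); print(s['time_s'],s['joint_positions'].round(3),s['position'].round(4),s['tcp_rot'].round(4))
import scipy.spatial.transform as t
R=t.Rotation.from_rotvec(s['tcp_rot']).as_matrix(); print(R.round(3))
E
```

```text
time_s: 5.15
position: [0.1752, 0.1099, 0.9961]
tcp_rot: [3.081, -0.353, 0.138]
ft_force: [0.1, -0.6, 0.2]
finger_gap: 0.0851
5.15 [-0.023 -0.243  0.661 -0.093  2.637  1.692] [0.1752 0.1099 0.9961] [ 3.0813 -0.3532  0.1377]
[[ 0.97  -0.227  0.084]
 [-0.224 -0.973 -0.047]
 [ 0.092  0.027 -0.995]]
```

```bash
python3 -m handwheel '[[[8.5,5.5,0,-2.4,-10.5],[8.5,11,0,-4.8,-21],[8.5,16.5,0,-7.2,-31.5],[8.5,22,0,-9.6,-42],[8.5,27,0,-12,-52.5],[8.5,27,0,-12,-63],[8.5,27,0,-12,-73.5],[8.5,27,0,-12,-84],[8.5,27,0,-12,-94.5],[8.5,27,0,-12,-105]]]'; cat >> h.py <<'E'
from scipy.spatial.transform import Rotation as Rt
def st():
    s=ctrl.sense(); R=Rt.from_rotvec(s['tcp_rot']).as_matrix(); z=R[:,2];y=R[:,1]
    print('t',s['time_s'],'q',s['joint_positions'].round(3),'p',s['position'].round(4),'toolz',z.round(3),'tooly',y.round(3),'tilt',np.degrees(np.arccos(-z[2])).round(2),'leandir',np.degrees(np.arctan2(z[1],z[0])).round(1),'ydir',np.degrees(np.arctan2(y[1],y[0])).round(1),'gap',round(s['finger_gap'],4),'F',s['ft_force'].round(1))
    return s,R
E
python3 -c "
from h import *
st()"
```

```text
time_s: 6.4
position: [0.4878, 0.0621, 0.9117]
tcp_rot: [1.784, -2.287, 0.041]
ft_force: [1.4, -0.7, -1.3]
finger_gap: 0.0846
t 6.4 q [-0.07   0.417  0.219 -0.381  2.636  2.995] p [0.4878 0.0621 0.9117] toolz [-0.17  -0.169 -0.971] tooly [-0.959  0.254  0.124] tilt 13.86 leandir -135.3 ydir 165.2 gap 0.0846 F [ 1.4 -0.7 -1.3]
```

```bash
python3 -m handwheel '[[[8.5,-1,0.5,-4,0],[8.5,-2,1,-8,0],[8.5,-4,2,-12,0],[8.5,-4,3,-15,-10],[8.5,-4,3,-15,-20],[8.5,-4,3,-15,-30],[8.5,-4,3,-15,-40],[8.5,-4,3,-15,-50],[8.5,-4,3,-15,-50],[8.5,-4,3,-15,-50]]]';python3 -c "
from h import *
st()"
```

```text
time_s: 7.65
position: [0.2309, -0.1286, 0.8465]
tcp_rot: [0.896, -2.773, -0.11]
ft_force: [-0.1, -0.2, -0.6]
finger_gap: 0.0849
t 7.65 q [-0.88  -0.387  1.206 -0.289  2.456  2.995] p [ 0.2309 -0.1286  0.8465] toolz [-0.235  0.002 -0.972] tooly [-0.569  0.811  0.139] tilt 13.61 leandir 179.5 ydir 125.0 gap 0.0849 F [-0.1 -0.2 -0.6]
```

```bash
cat > fk.py <<'E'
import numpy as np
from scipy.optimize import least_squares
from scipy.spatial.transform import Rotation as Rt
ey=np.array([0,1.,0]);ez=np.array([0,0,1.])
D=[([-1.3991,.158900,1.597924,0,1.38621,-.2101],[.21418,-.53339,.40395],[-3.0831,-.59583,0]),
([-.68,-.086,.902,0,2.325,.509],[.3693,-.1444,.8712],[3.0844,.5959,.0004]),
([-.228,.08,.379,.003,2.637,.964],[.3285,.047,.9951],[3.0669,.5921,.0671]),
([-.228,-.428,1.432,.002,2.091,.962],[.3287,.047,.7555],[3.0665,.5926,.0682]),
([-.023,-.243,.661,-.093,2.637,1.692],[.1752,.1099,.9961],[3.0813,-.3532,.1377]),
([-.07,.417,.219,-.381,2.636,2.995],[.4878,.0621,.9117],[1.784,-2.287,.041]),
([-.88,-.387,1.206,-.289,2.456,2.995],[.2309,-.1286,.8465],[.896,-2.773,-.11])]
R=lambda a,t:Rt.from_rotvec(a*t).as_matrix()
def fk(q,x):
    H,L2,a,L3,d6,la,lb,o6,b=x
    M=R(ez,q[0]); p=np.array([0,0,H])+M@np.array([0,la,0])
    M=M@R(ey,q[1]); p=p+M@np.array([0,0,L2])
    M=M@R(ey,q[2]); p=p+M@np.array([a,0,0])
    M=M@R(ez,q[3]); p=p+M@np.array([b,0,L3])
    M=M@R(ey,q[4]); p=p+M@np.array([0,lb,d6])
    M=M@R(ez,q[5]+o6); return p,M
def err(x):
    e=[]
    for q,p,r in D:
        pp,M=fk(q,x); e+=list(pp-p)+list(.2*(Rt.from_matrix(M)*Rt.from_rotvec(r).inv()).as_rotvec())
    return np.array(e)
X=min((least_squares(err,[.3,.38,.05,.52,.12,.06,.06,o,0]) for o in [0,1.57,3.14,-1.57]),key=lambda s:s.cost)
if __name__=='__main__': print(X.x.round(4),X.cost,err(X.x).reshape(-1,6).round(4))
X=X.x
E
python3 fk.py
```

```text
[2.9770e-01 3.8580e-01 4.7500e-02 5.1910e-01 1.3180e-01 1.1950e-01
 4.0000e-04 1.5709e+00 1.0000e-04] 1.299344109215655e-07 [[-0.     -0.0001  0.      0.     -0.     -0.    ]
 [-0.0002  0.0001  0.     -0.0001 -0.     -0.    ]
 [ 0.0002 -0.     -0.0002 -0.      0.0001 -0.    ]
 [-0.      0.      0.0001  0.      0.0001 -0.    ]
 [ 0.      0.     -0.     -0.      0.0001  0.0001]
 [-0.     -0.      0.      0.     -0.0001 -0.    ]
 [ 0.0001 -0.0001  0.     -0.0002 -0.      0.    ]]
```

```bash
cat > sim.py <<'E'
from fk import *
lo=np.array([-2.91,-.94,.18,-1.29,.17,-3]);hi=np.array([2.91,2.29,2.7,4.43,2.64,3]); m=.004
vl=np.array([2.57,2.57,3.14,3.14,3.14,3.14])*.7/8
def solve(q,pt,Mt,w):
    def e(q):
        p,M=fk(q,X); return np.r_[pt-p,w*Rt.from_matrix(Mt@M.T).as_rotvec()]
    return least_squares(e,np.clip(q,lo+m+1e-6,hi-m-1e-6),bounds=(lo+m,hi-m)).x
def call(q,rows,w=1.,mode='a'):
    p0,M0=fk(q,X); pc,yc=p0.copy(),0.
    for r in rows:
        pt=p0+np.array(r[1:4])/100; yt=np.radians(r[4])
        if mode=='a': # clamp from previously reached
            pp,Mp=fk(q,X); d=pt-pp; n=np.linalg.norm(d); pt=pp+d*min(1,.0625/max(n,1e-9))
            yc+=np.clip(yt-yc,-.187,.187); Mt=R(ez,yc)@M0
        elif mode=='b': # clamp from previous target
            d=pt-pc;n=np.linalg.norm(d); pc=pc+d*min(1,.0625/max(n,1e-9)); pt=pc
            yc+=np.clip(yt-yc,-.187,.187); Mt=R(ez,yc)@M0
        elif mode=='c': # orientation error clamped from reached
            pp,Mp=fk(q,X); d=pt-pp; n=np.linalg.norm(d); pt=pp+d*min(1,.0625/max(n,1e-9))
            rv=Rt.from_matrix(R(ez,yt)@M0@Mp.T).as_rotvec(); n=np.linalg.norm(rv); Mt=Rt.from_rotvec(rv*min(1,.187/max(n,1e-9))).as_matrix()@Mp
        qn=solve(q,pt,Mt,w); d=qn-q; k=max(1,np.max(np.abs(d)/vl)); q=q+d/k
    return q
def desc(q):
    p,M=fk(q,X); z=M[:,2];y=M[:,1]
    return q.round(3),p.round(3),'tilt %.1f lean %.0f ydir %.0f yz %.3f'%(np.degrees(np.arccos(-z[2])),np.degrees(np.arctan2(z[1],z[0])),np.degrees(np.arctan2(y[1],y[0])),y[2])
E
cat > t.py <<'E'
from sim import *
L=[]
L.append((1,[[8.5,0,3,4,0],[8.5,0,6,8,0],[8.5,0,9,12,0],[8.5,0,12,16,0],[8.5,0,15,20,0],[8.5,0,18,24,0],[8.5,0,20,28,0],[8.5,0,20,32,0],[8.5,0,20,36,0],[8.5,0,20,40,0]],2))
L.append((3,[[8.5,-2,0.5,5,-9],[8.5,-4,1,10,-18],[8.5,-7,2,15,-27],[8.5,-10,3,20,-35],[8.5,-13,3.5,25,-35],[8.5,-16,4,30,-35],[8.5,-18,4,35,-35],[8.5,-18,4,40,-35],[8.5,-18,4,45,-35],[8.5,-18,4,50,-35]],4))
L.append((4,[[8.5,5.5,0,-2.4,-10.5],[8.5,11,0,-4.8,-21],[8.5,16.5,0,-7.2,-31.5],[8.5,22,0,-9.6,-42],[8.5,27,0,-12,-52.5],[8.5,27,0,-12,-63],[8.5,27,0,-12,-73.5],[8.5,27,0,-12,-84],[8.5,27,0,-12,-94.5],[8.5,27,0,-12,-105]],5))
L.append((5,[[8.5,-1,0.5,-4,0],[8.5,-2,1,-8,0],[8.5,-4,2,-12,0],[8.5,-4,3,-15,-10],[8.5,-4,3,-15,-20],[8.5,-4,3,-15,-30],[8.5,-4,3,-15,-40],[8.5,-4,3,-15,-50],[8.5,-4,3,-15,-50],[8.5,-4,3,-15,-50]],6))
for i,rows,j in L:
    print('OBS',*desc(np.array(D[j][0])))
    for mode in 'abc':
        for w in [.3,1.,]:
            print(mode,w,*desc(call(np.array(D[i][0]),rows,w,mode)))
E
python3 t.py
```

```text
OBS [-0.228  0.08   0.379  0.003  2.637  0.964] [0.329 0.047 0.995] tilt 2.6 lean -11 ydir -68 yz 0.025
a 0.3 [-0.235  0.168  0.206  0.016  2.636  0.969] [0.335 0.044 1.013] tilt 7.6 lean -10 ydir -68 yz 0.070
a 1.0 [-0.228  0.102  0.387  0.     2.636  0.961] [0.346 0.043 0.986] tilt 0.9 lean -13 ydir -68 yz 0.009
b 0.3 [-0.294  0.12   0.184  0.155  2.636  1.037] [0.299 0.045 1.033] tilt 12.0 lean 4 ydir -68 yz 0.064
b 1.0 [-0.212  0.115  0.325  0.003  2.636  0.98 ] [0.336 0.051 0.999] tilt 3.7 lean -11 ydir -68 yz 0.035
c 0.3 [-0.235  0.168  0.206  0.016  2.636  0.969] [0.335 0.044 1.013] tilt 7.6 lean -10 ydir -68 yz 0.070
c 1.0 [-0.228  0.102  0.387  0.     2.636  0.961] [0.346 0.043 0.986] tilt 0.9 lean -13 ydir -68 yz 0.009
OBS [-0.023 -0.243  0.661 -0.093  2.637  1.692] [0.175 0.11  0.996] tilt 5.5 lean -29 ydir -103 yz 0.027
a 0.3 [-0.102 -0.144  0.426 -0.127  2.636  1.577] [0.174 0.094 1.037] tilt 13.1 lean -22 ydir -103 yz 0.034
a 1.0 [-0.076 -0.226  0.675 -0.069  2.636  1.663] [0.197 0.101 0.989] tilt 3.7 lean -35 ydir -103 yz 0.024
b 0.3 [-0.139 -0.055  0.184 -0.218  2.636
[... 1212 characters left out ...]
.847] tilt 13.6 lean 180 ydir 125 yz 0.139
a 0.3 [-0.23   0.455  0.184 -0.935  2.636  2.996] [ 0.482 -0.043  0.917] tilt 29.1 lean -140 ydir 129 yz -0.008
a 1.0 [-0.996 -0.462  1.228 -0.333  2.503  2.996] [ 0.189 -0.119  0.856] tilt 14.3 lean 175 ydir 116 yz 0.129
b 0.3 [-0.118  0.251  0.621 -0.931  2.636  2.996] [0.465 0.014 0.865] tilt 38.4 lean -148 ydir 135 yz 0.176
b 1.0 [-0.972 -0.667  1.473 -0.328  2.477  2.996] [ 0.16  -0.069  0.799] tilt 14.9 lean 175 ydir 118 yz 0.143
c 0.3 [-0.015  0.099  0.965 -0.664  2.538  2.996] [0.45  0.067 0.788] tilt 37.8 lean -146 ydir 155 yz 0.366
c 1.0 [-0.994 -0.433  1.198 -0.335  2.504  2.996] [ 0.195 -0.127  0.861] tilt 14.3 lean 175 ydir 116 yz 0.129
```

```bash
nproc; cat > search.py <<'E'
from sim import *
import sys
from multiprocessing import Pool
def rows(d):
    x,y,z,yaw=d; n=np.linalg.norm([x,y,z]); k=max(1,n/6.2,abs(yaw)/10.5)
    return [[8.5]+[v*min(1,(i+1)/k) for v in d] for i in range(10)]
def score(q):
    p,M=fk(q,X); return M[2,0],M[2,1],p[2]
def ev(a):
    q,ds,mode,w=a
    for d in ds: q=call(q,rows(d),w,mode)
    return ds,q,score(q)
if __name__=='__main__':
    q0=np.array(D[-1][0]); rng=np.random.default_rng(int(sys.argv[1])); nc=int(sys.argv[2]); N=int(sys.argv[3])
    jobs=[]
    for _ in range(N):
        ds=[]
        for k in range(nc):
            tgt=np.array([rng.uniform(-.5,.75),rng.uniform(-.6,.5),rng.uniform(.55,1.3)])
            p=fk(q0,X)[0] if k==0 else tgt0
            d=(tgt-p)*100; n=np.linalg.norm(d); d=d*min(1,62/n); tgt0=p+d/100
            ds.append(tuple(d.round(0))+(float(round(rng.uniform(-105,105))),))
        jobs.append((q0,ds,'a',1.))
    with Pool() as P: res=P.map(ev,jobs,chunksize=4)
    res.sort(key=lambda r:-(abs(r[2][0])-1.0*abs(r[2][1])))
    for ds,q,s in res[:8]:
        r2=ev((q0,ds,'b',1.)); print(ds,np.round(s,3),np.round(r2[2],3),'\n  ',*desc(q))
E
time OMP_NUM_THREADS=1 python3 search.py 1 1 400
```

```text
4
[(np.float64(45.0), np.float64(-43.0), np.float64(3.0), -45.0)] [0.243 0.132 0.899] [0.369 0.171 0.86 ] 
   [-1.456  0.468  0.184 -0.441  2.636  2.996] [ 0.149 -0.489  0.899] tilt 16.0 lean 145 ydir 83 yz 0.132
[(np.float64(-48.0), np.float64(-37.0), np.float64(13.0), -96.0)] [0.228 0.121 0.915] [0.232 0.115 0.908] 
   [-2.38   0.393  0.245 -0.42   2.636  2.996] [-0.278 -0.395  0.915] tilt 14.9 lean 94 ydir 31 yz 0.121
[(np.float64(11.0), np.float64(46.0), np.float64(41.0), -100.0)] [0.214 0.111 0.853] [0.44  0.049 0.962] 
   [-2.714 -0.854  1.363 -0.504  2.636  2.454] [ 0.04  -0.079  0.853] tilt 13.9 lean 101 ydir 38 yz 0.111
[(np.float64(12.0), np.float64(53.0), np.float64(29.0), -100.0)] [0.215 0.113 0.833] [0.457 0.009 0.917] 
   [-2.732 -0.918  1.432 -0.507  2.636  2.47 ] [ 0.051 -0.074  0.833] tilt 14.1 lean 99 ydir 36 yz 0.113
[(np.float64(-6.0), np.float64(-45.0), np.float64(41.0), -73.0)] [0.218 0.118 0.944] [0.275 0.036 0.951] 
   [-1.998  0.101  0.533 -0.404  2.636  2.996] [-0.065 -0.37   0.944] tilt 14.4 lean 116 ydir 53 yz 0.118
[(np.float64(-29.0), np.float64(35.0), np.float64(29.0), -101.0)] [0.216 0.119 0.884] [0.304 0.094 0.973] 
   [-2.901 -0.725  1.249 -0.508  2.636  2.492] [-0.014 -0.095  0.884] tilt 14.3 lean 87 ydir 25 yz 0.119
[(np.float64(20.0), np.float64(24.0), np.float64(16.0), -98.0)] [0.209 0.113 0.83 ] [0.418 0.06  0.907] 
   [-2.738 -0.914  1.439 -0.489  2.636  2.515] [ 0.047 -0.078  0.83 ] tilt 13.8 lean 96 ydir 34 yz 0.113
[(np.float64(8.0), np.float64(15.0), np.float64(28.0), -103.0)] [0.204 0.108 0.847] [0.381 0.036 0.931] 
   [-2.693 -0.826  1.381 -0.454  2.636  2.662] [ 0.023 -0.091  0.847] tilt 13.4 lean 93 ydir 30 yz 0.108
real	0m8.411s
user	0m27.701s
sys	0m0.120s
```

```bash
time OMP_NUM_THREADS=1 timeout 570 python3 search.py 2 2 600
```

```text
[(np.float64(-42.0), np.float64(-44.0), np.float64(-3.0), -95.0), (np.float64(-3.0), np.float64(23.0), np.float64(-8.0), -64.0)] [ 0.447 -0.012  0.957] [0.468 0.047 0.941] 
   [-2.906  0.181  0.43  -0.878  2.636  2.996] [-0.347 -0.156  0.957] tilt 26.6 lean 70 ydir -22 yz -0.012
[(np.float64(-8.0), np.float64(48.0), np.float64(35.0), -68.0), (np.float64(-32.0), np.float64(-32.0), np.float64(-29.0), -98.0)] [ 0.427 -0.034  0.883] [0.586 0.059 0.857] 
   [-2.906 -0.695  1.275 -0.869  2.636  2.996] [-0.031 -0.08   0.883] tilt 25.4 lean 73 ydir -21 yz -0.034
[(np.float64(12.0), np.float64(-33.0), np.float64(16.0), -75.0), (np.float64(-47.0), np.float64(26.0), np.float64(1.0), -78.0)] [ 0.405 -0.013  0.94 ] [0.404 0.001 0.934] 
   [-2.906  0.399  0.184 -0.81   2.636  2.996] [-0.42  -0.176  0.94 ] tilt 23.9 lean 73 ydir -18 yz -0.013
[(np.float64(-58.0), np.float64(0.0), np.float64(21.0), -64.0), (np.float64(5.0), np.float64(-11.0), np.float64(-26.0), -86.0)] [0.395 0.021 0.911] [0.411 0.071 0.944] 
   [-2.906 -0.517  1.125 -0.761  2.636  2.996] [-0.096 -0.101  0.911] tilt 23.3 lean 71 ydi
[... 481 characters left out ...]
 -0.331  0.889 -0.798  2.636  2.996] [-0.145 -0.111  0.956] tilt 22.9 lean 77 ydir -18 yz -0.032
[(np.float64(-2.0), np.float64(61.0), np.float64(-8.0), -63.0), (np.float64(5.0), np.float64(-60.0), np.float64(-17.0), -85.0)] [0.374 0.022 0.807] [ 0.352 -0.02   0.821] 
   [-2.906 -0.936  1.533 -0.725  2.636  2.996] [ 0.023 -0.074  0.807] tilt 22.0 lean 73 ydir -14 yz 0.022
[(np.float64(-30.0), np.float64(-16.0), np.float64(-9.0), -68.0), (np.float64(5.0), np.float64(-19.0), np.float64(43.0), -87.0)] [ 0.403 -0.052  0.967] [ 0.372 -0.102  0.986] 
   [-2.906 -0.272  0.822 -0.846  2.636  2.996] [-0.162 -0.113  0.967] tilt 24.0 lean 77 ydir -20 yz -0.052
real	0m21.840s
user	1m19.577s
sys	0m0.093s
```

```bash
cat > cal.py <<'E'
exec(open('t.py').read().split('for i,rows')[0])
from multiprocessing import Pool
def f(a):
    mode,w=a; o=[]
    for i,rows,j in L:
        q=call(np.array(D[i][0]),rows,w,mode); p,M=fk(q,X); p2,M2=fk(np.array(D[j][0]),X)
        o+=[round(float(np.linalg.norm(p-p2)),3),round(float(np.linalg.norm(M[:,2]-M2[:,2])),3)]
    return a,o
if __name__=='__main__':
    with Pool() as P:
        for r in P.map(f,[(m,w) for m in 'abc' for w in (.5,.6,.7,.8,.9,1,1.2,1.5)]): print(*r)
E
OMP_NUM_THREADS=1 python3 cal.py
```

```text
('a', 0.5) [0.014, 0.013, 0.021, 0.027, 0.044, 0.064, 0.103, 0.088]
('a', 0.6) [0.016, 0.003, 0.02, 0.005, 0.06, 0.057, 0.053, 0.04]
('a', 0.7) [0.017, 0.014, 0.021, 0.011, 0.076, 0.06, 0.04, 0.028]
('a', 0.8) [0.018, 0.021, 0.023, 0.02, 0.09, 0.068, 0.041, 0.025]
('a', 0.9) [0.019, 0.026, 0.024, 0.027, 0.102, 0.077, 0.043, 0.023]
('a', 1) [0.02, 0.029, 0.025, 0.032, 0.115, 0.084, 0.044, 0.022]
('a', 1.2) [0.021, 0.034, 0.026, 0.038, 0.133, 0.098, 0.046, 0.022]
('a', 1.5) [0.022, 0.038, 0.027, 0.043, 0.152, 0.119, 0.047, 0.021]
('b', 0.5) [0.029, 0.12, 0.051, 0.163, 0.044, 0.064, 0.277, 0.355]
('b', 0.6) [0.021, 0.094, 0.04, 0.119, 0.058, 0.057, 0.152, 0.244]
('b', 0.7) [0.016, 0.067, 0.033, 0.085, 0.072, 0.059, 0.072, 0.066]
('b', 0.8) [0.012, 0.047, 0.029, 0.06, 0.084, 0.064, 0.089, 0.044]
('b', 0.9) [0.009, 0.032, 0.026, 0.041, 0.095, 0.071, 0.099, 0.035]
('b', 1) [0.009, 0.019, 0.025, 0.026, 0.106, 0.078, 0.104, 0.03]
('b', 1.2) [0.01, 0.002, 0.026, 0.006, 0.126, 0.09, 0.111, 0.026]
('b', 1.5) [0.013, 0.014, 0.028, 0.015, 0.142, 0.107, 0.115, 0.024]
('c', 0.5) [0.014, 0.013, 0.021, 0.027, 0.034, 0.058, 0.221, 0.309]
('c', 0.6) [0.016, 0.003, 0.02, 0.005, 0.037, 0.059, 0.143, 0.183]
('c', 0.7) [0.017, 0.014, 0.021, 0.011, 0.045, 0.065, 0.065, 0.072]
('c', 0.8) [0.018, 0.021, 0.023, 0.02, 0.056, 0.074, 0.039, 0.03]
('c', 0.9) [0.019, 0.026, 0.024, 0.027, 0.066, 0.082, 0.038, 0.024]
('c', 1) [0.02, 0.029, 0.025, 0.032, 0.075, 0.09, 0.039, 0.023]
('c', 1.2) [0.021, 0.034, 0.026, 0.038, 0.091, 0.102, 0.043, 0.022]
('c', 1.5) [0.022, 0.038, 0.027, 0.043, 0.138, 0.119, 0.046, 0.021]
```

```bash
sed -i "s/'a',1\./'a',.62/; s/'b',1\./'a',.75/" search.py; sed -i "s/res.sort/res=[r for r in res if -1.8<r[1][0]<1.3]; res.sort/; s/uniform(-.5,.75)/uniform(-.05,.85)/" search.py
OMP_NUM_THREADS=1 timeout 570 python3 search.py 3 1 800; echo; OMP_NUM_THREADS=1 timeout 570 python3 search.py 4 2 3000
```

```text
[(np.float64(53.0), np.float64(-24.0), np.float64(20.0), -39.0)] [0.302 0.086 0.914] [0.264 0.109 0.923] 
   [-1.201  0.442  0.184 -0.561  2.636  2.996] [ 0.255 -0.42   0.914] tilt 18.3 lean 166 ydir 91 yz 0.086
[(np.float64(52.0), np.float64(-34.0), np.float64(-6.0), -65.0)] [0.309 0.099 0.936] [0.254 0.128 0.941] 
   [-1.636  0.235  0.406 -0.565  2.636  2.996] [ 0.058 -0.417  0.936] tilt 18.9 lean 139 ydir 66 yz 0.099
[(np.float64(53.0), np.float64(-21.0), np.float64(25.0), -35.0)] [0.292 0.085 0.919] [0.259 0.109 0.926] 
   [-1.15   0.418  0.203 -0.545  2.636  2.996] [ 0.273 -0.398  0.919] tilt 17.7 lean 170 ydir 95 yz 0.085
[(np.float64(43.0), np.float64(-34.0), np.float64(9.0), -60.0)] [0.299 0.094 0.929] [0.248 0.122 0.938] 
   [-1.579  0.327  0.304 -0.551  2.636  2.996] [ 0.083 -0.446  0.929] tilt 18.2 lean 144 ydir 70 yz 0.094
[(np.float64(58.0), np.float64(-20.0), np.float64(8.0), -35.0)] [0.306 0.105 0.904] [0.268 0.111 0.913] 
   [-1.134  0.461  0.184 -0.556  2.636  2.996] [ 0.288 -0.413  0.904] tilt 18.9 lean 167 ydir 95 yz 0.105
[(np.float64(30.0), np.float64(-34.0), np.
[... 2090 characters left out ...]
.0)] [0.331 0.038 0.932] [0.296 0.067 0.934] 
   [-1.402  0.408  0.184 -0.64   2.636  2.996] [ 0.158 -0.441  0.932] tilt 19.5 lean 160 ydir 76 yz 0.038
[(np.float64(30.0), np.float64(-27.0), np.float64(2.0), 68.0), (np.float64(16.0), np.float64(52.0), np.float64(30.0), -103.0)] [0.341 0.05  0.952] [0.284 0.096 0.948] 
   [-1.02   0.194  0.413 -0.649  2.636  2.996] [ 0.271 -0.286  0.952] tilt 20.2 lean 180 ydir 97 yz 0.050
[(np.float64(39.0), np.float64(0.0), np.float64(-17.0), 57.0), (np.float64(15.0), np.float64(60.0), np.float64(-6.0), -82.0)] [0.355 0.067 0.916] [0.301 0.109 0.921] 
   [-0.823  0.438  0.19  -0.661  2.636  2.996] [ 0.386 -0.298  0.916] tilt 21.2 lean -172 ydir 108 yz 0.067
```

```bash
python3 -m handwheel '[[[8.5,5.3,-2.4,2,-4],[8.5,10.6,-4.8,4,-8],[8.5,16,-7.2,6,-12],[8.5,21,-9.6,8,-16],[8.5,26.5,-12,10,-20],[8.5,32,-14.4,12,-24],[8.5,37,-17,14,-28],[8.5,42.5,-19,16,-32],[8.5,48,-21.6,18,-36],[8.5,53,-24,20,-39]]]';python3 -c "
from h import *
st()"
```

```text
time_s: 8.9
position: [0.2848, -0.3972, 0.916]
tcp_rot: [0.136, -2.814, -0.094]
ft_force: [-0.4, 0.1, -1.1]
finger_gap: 0.0851
t 8.9 q [-1.123  0.439  0.184 -0.584  2.637  2.995] p [ 0.2848 -0.3972  0.916 ] toolz [-0.32   0.05  -0.946] tooly [-0.083  0.993  0.08 ] tilt 18.88 leandir 171.1 ydir 94.8 gap 0.0851 F [-0.4  0.1 -1.1]
```

```bash
sed -i "s/q0=np.array(D\[-1\]\[0\])/q0=np.array(eval(sys.argv[4]))/" search.py
OMP_NUM_THREADS=1 timeout 570 python3 search.py 5 1 1500 "[-1.123,.439,.184,-.584,2.637,2.995]"
```

```text
[(np.float64(56.0), np.float64(2.0), np.float64(-12.0), -53.0)] [0.418 0.014 0.944] [0.375 0.053 0.948] 
   [-1.761  0.296  0.318 -0.805  2.636  2.996] [-0.007 -0.427  0.944] tilt 24.7 lean 136 ydir 47 yz 0.014
[(np.float64(54.0), np.float64(11.0), np.float64(-18.0), -41.0)] [0.418 0.016 0.933] [0.38  0.05  0.938] 
   [-1.556  0.378  0.238 -0.803  2.636  2.996] [ 0.081 -0.45   0.933] tilt 24.7 lean 147 ydir 59 yz 0.016
[(np.float64(53.0), np.float64(16.0), np.float64(-27.0), -54.0)] [0.421 0.024 0.948] [0.374 0.061 0.951] 
   [-1.78   0.225  0.399 -0.802  2.636  2.996] [-0.01  -0.404  0.948] tilt 24.9 lean 134 ydir 47 yz 0.024
[(np.float64(42.0), np.float64(-12.0), np.float64(35.0), -46.0)] [0.394 0.009 0.948] [0.365 0.04  0.949] 
   [-1.686  0.301  0.296 -0.771  2.636  2.996] [ 0.026 -0.425  0.948] tilt 23.2 lean 142 ydir 53 yz 0.009
[(np.float64(53.0), np.float64(-15.0), np.float64(29.0), -31.0)] [0.403 0.019 0.927] [0.378 0.034 0.925] 
   [-1.414  0.426  0.184 -0.776  2.636  2.996] [ 0.147 -0.45   0.927] tilt 23.8 lean 156 ydir 69 yz 0.019
[(np.float64(54.0), np.float64(-11.0), np.float64(12.0), -33.0)] [0.406 0.024 0.924] [0.377 0.039 0.923] 
   [-1.449  0.432  0.184 -0.777  2.636  2.996] [ 0.132 -0.458  0.924] tilt 24.0 lean 154 ydir 67 yz 0.024
[(np.float64(43.0), np.float64(-14.0), np.float64(18.0), -36.0)] [0.394 0.02  0.928] [0.368 0.043 0.928] 
   [-1.525  0.422  0.184 -0.76   2.636  2.996] [ 0.097 -0.461  0.928] tilt 23.2 lean 150 ydir 63 yz 0.020
[(np.float64(53.0), np.float64(31.0), np.float64(-5.0), -11.0)] [0.402 0.029 0.922] [0.375 0.048 0.924] 
   [-1.079  0.434  0.184 -0.766  2.636  2.996] [ 0.29  -0.381  0.922] tilt 23.8 lean 175 ydir 88 yz 0.029
```

```bash
python3 -m handwheel '[[[8.5,5.3,3.1,-0.5,-1.1],[8.5,10.6,6.2,-1,-2.2],[8.5,16,9.3,-1.5,-3.3],[8.5,21,12.4,-2,-4.4],[8.5,26.5,15.5,-2.5,-5.5],[8.5,32,18.6,-3,-6.6],[8.5,37,21.7,-3.5,-7.7],[8.5,42.5,24.8,-4,-8.8],[8.5,48,28,-4.5,-10],[8.5,53,31,-5,-11]]]';python3 -c "
from h import *
st()
snap('top','top1');snap('scene','scene1')"
```

```text
time_s: 10.15
position: [0.2994, -0.3737, 0.9223]
tcp_rot: [0.003, -2.725, -0.042]
ft_force: [0.1, 0.4, 0.5]
finger_gap: 0.085
t 10.15 q [-1.053  0.435  0.184 -0.77   2.637  2.994] p [ 0.2994 -0.3737  0.9223] toolz [-0.404  0.029 -0.914] tooly [0.004 1.    0.03 ] tilt 23.9 leandir 175.9 ydir 89.8 gap 0.085 F [0.1 0.4 0.5]
```

```bash
python3 - <<'E'
from h import *
a=onz('top0',(164.5,263),.087);b=onz('top0',(265,284.5),.087); print(a,b,np.linalg.norm(a-b),np.degrees(np.arctan2(*(a-b)[:2])),(a+b)/2)
th=np.radians(-12.1); bx=np.array([np.cos(th),np.sin(th)]);by=np.array([-np.sin(th),np.cos(th)])
mid=((a+b)/2)[:2]; o=mid+.0167*bx; print('bin origin from lid edge',o)
FR=np.array([.4644,.0938]); FL=np.array([.5276,.395]); 
m=(FR+FL)/2; print('shelf mid',m,(m-o)@bx,(m-o)@by)
# back corner
print('BR rel',(np.array([.6618,.0484])-o)@bx,(np.array([.6618,.0484])-o)@by)
K=onz('top0',(211.3,269.3),.15)[:2]; print('knob rel',(K-o)@bx,(K-o)@by)
# project predicted knob corners
c35,s35=np.cos(np.radians(35)),np.sin(np.radians(35))
for nm,(s,n) in dict(ft=(-13,15),bt=(13,15),fb=(-13,-21)).items():
    for y in (-15,15):
        x=s*c35-n*s35; z=141.5+s*s35+n*c35; p=o+x/1000*bx+y/1000*by
        print(nm,y,proj('top0',[*p,z/1000]).round(1),proj('scene0',[*p,z/1000]).round(1))
E
python3 - <<'E'
import cv2
t=cv2.imread('pics/top0.png');s=cv2.imread('pics/scene0.png')
cv2.imwrite('pics/k1.png',cv2.resize(t[250:290,185:245],None,fx=12,fy=12,interpolation=cv2.INTER_NEAREST))
cv2.imwrite('pics/k2.png',cv2.resize(s[170:215,250:290],None,fx=13,fy=13,interpolation=cv2.INTER_NEAREST))
E
```

```text
[0.49470792 0.38064011 0.087     ] [0.44039366 0.12170485 0.087     ] 0.2645704200342643 11.846607076134575 [0.46755079 0.25117248 0.087     ]
bin origin from lid edge [0.48387977 0.24767185]
shelf mid [0.496  0.2444] 0.012536799147030219 -0.0006585332743524648
BR rel 0.21573849813075627 -0.1575492899495856
knob rel -0.003965027586729755 0.001065627956270219
ft -15 [216.5 276.7] [261.4 192.8]
ft 15 [204.7 274.1] [261.6 186.5]
bt -15 [217.5 268.4] [268.2 188.7]
bt 15 [205.5 265.8] [268.4 182.4]
fb -15 [220.2 268.3] [268.8 200.1]
fb 15 [208.6 265.8] [269.  193.8]
```

View pics/k1.png

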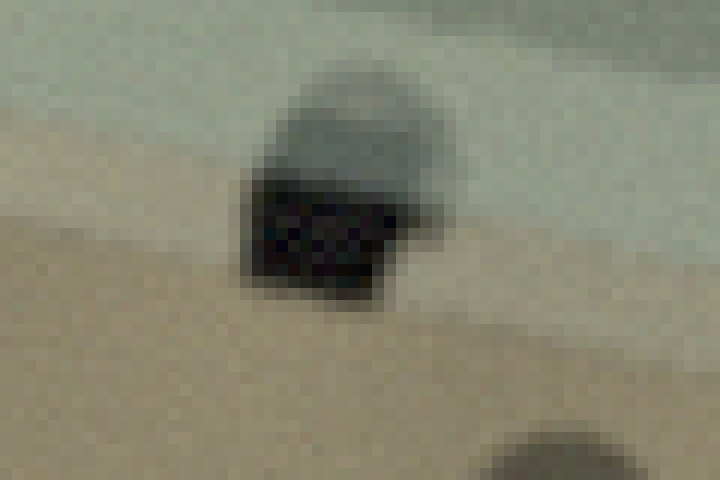

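View pics/k2.png

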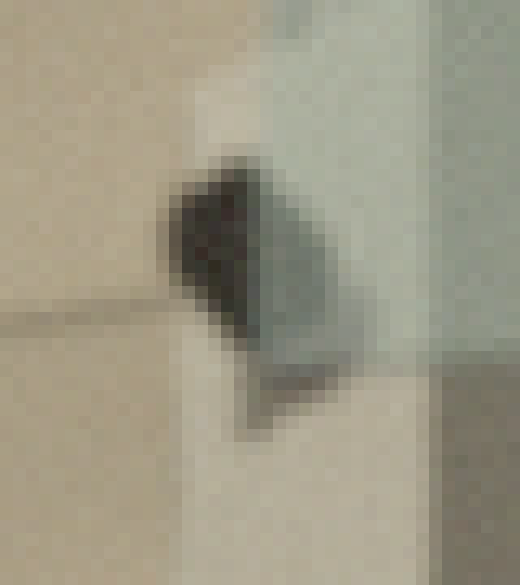

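```bash
cat > plan.py <<'E'
from h import *
from sim import solve,fk,X,lo,hi,desc,R,ez
th=np.radians(-12.1); bx=np.array([np.cos(th),np.sin(th),0]);by=np.array([-np.sin(th),np.cos(th),0]);ezz=np.array([0,0,1.])
O=np.array([.4868,.2470,0])
def bw(x,y,z): return O+x/1000*bx+y/1000*by+z/1000*ezz
E
python3 - <<'E'
from plan import *
s,R0=st()
Rt_=R(ez,np.radians(168))@R0
q=s['joint_positions']
for back in (150,80,0):
    G=bw(-4,0,145); T=G-(.155+back/1000)*Rt_[:,2]
    for q0 in (np.array([.3,.3,1.5,0.,1.,0]),):
        qq=solve(q0,T,Rt_,.62); p,M=fk(qq,X); print(back,T.round(4),'shift cm',((T-s['position'])*100).round(1),'err',np.linalg.norm(p-T).round(4),np.abs(M-Rt_).max().round(4),qq.round(2))
E
```

```text
t 10.25 q [-1.054  0.435  0.184 -0.77   2.637  2.994] p [ 0.2993 -0.3737  0.9223] toolz [-0.404  0.029 -0.914] tooly [0.004 1.    0.03 ] tilt 23.89 leandir 175.9 ydir 89.8 gap 0.0847 F [-0.1 -0.3  0.1]
150 [0.3642 0.2822 0.4239] shift cm [  6.5  65.6 -49.8] err 0.0 0.0 [ 0.48 -0.24  1.97 -0.31  1.12  2.35]
80 [0.3915 0.2743 0.3599] shift cm [  9.2  64.8 -56.2] err 0.0 0.0 [ 0.43 -0.13  2.01 -0.33  0.97  2.36]
0 [0.4226 0.2653 0.2867] shift cm [ 12.3  63.9 -63.6] err 0.0 0.0 [ 0.39  0.02  2.02 -0.36  0.8   2.37]
```

```bash
cat > t2.py <<'E'
from plan import *
from sim import call
q=np.array([-1.054,.435,.184,-.77,2.637,2.994])
def lin(d,n=10): 
    x=[]
    for i in range(10): 
        f=min(1,(i+1)/n); x.append([5]+[v*f for v in d])
    return x
A=[[5,2,4,-3,10],[5,4,8,-6,20],[5,6,12,-9,30],[5,8,16,-12,40],[5,10,21,-15,50],[5,12,26,-18,60],[5,13,31,-20,70],[5,14,36,-22,80],[5,14,40,-24,90],[5,14,40,-24,90]]
q=call(q,A,.62,'a'); print(*desc(q))
B=[[5,-1,3,-3,10],[5,-2,6,-6,20],[5,-3,9,-9,30],[5,-4,12,-12,40],[5,-5,15,-15,50],[5,-6,18,-18,60],[5,-7,21,-21,70],[5,-7.5,24,-24,78],[5,-7.5,25.6,-26,78],[5,-7.5,25.6,-26,78]]
q=call(q,B,.62,'a'); print(*desc(q))
E
python3 t2.py
```

```text
[-0.093 -0.188  1.423 -0.437  1.869  2.908] [0.439 0.026 0.682] tilt 23.9 lean -94 ydir 180 yz 0.031
[ 0.477 -0.237  1.968 -0.315  1.12   2.352] [0.364 0.282 0.422] tilt 23.9 lean -16 ydir -102 yz 0.031
```

```bash
python3 -m handwheel '[[[5,2,4,-3,10],[5,4,8,-6,20],[5,6,12,-9,30],[5,8,16,-12,40],[5,10,21,-15,50],[5,12,26,-18,60],[5,13,31,-20,70],[5,14,36,-22,80],[5,14,40,-24,90],[5,14,40,-24,90]]]';python3 -c "
from h import *
st()"; python3 -m handwheel '[[[5.5,-1,3,-3,10],[5.5,-2,6,-6,20],[5.5,-3,9,-9,30],[5.5,-4,12,-12,40],[5.5,-5,15,-15,50],[5.5,-6,18,-18,60],[5.5,-7,21,-21,70],[5.5,-7.5,24,-24,78],[5.5,-7.5,25.6,-26,78],[5.5,-7.5,25.6,-26,78]]]';python3 -c "
from h import *
st();snap('wrist','w2')"
```

```text
time_s: 11.5
position: [0.4397, 0.0291, 0.6804]
tcp_rot: [1.99, -1.969, 0.384]
ft_force: [-0.9, -1.2, 0.3]
finger_gap: 0.0497
t 11.5 q [-0.085 -0.186  1.425 -0.437  1.869  2.909] p [0.4397 0.0291 0.6804] toolz [-0.029 -0.403 -0.915] tooly [-0.999 -0.003  0.034] tilt 23.86 leandir -94.2 ydir -179.8 gap 0.0497 F [-0.9 -1.2  0.3]
time_s: 12.75
position: [0.3651, 0.2823, 0.4209]
tcp_rot: [2.986, -0.308, 0.621]
ft_force: [0.2, 0.7, 0.1]
finger_gap: 0.0547
t 12.75 q [ 0.477 -0.232  1.967 -0.315  1.12   2.351] p [0.3651 0.2823 0.4209] toolz [ 0.386 -0.114 -0.915] tooly [-0.211 -0.977  0.033] tilt 23.76 leandir -16.5 ydir -102.2 gap 0.0547 F [0.2 0.7 0.1]
```

View pics/w2.png

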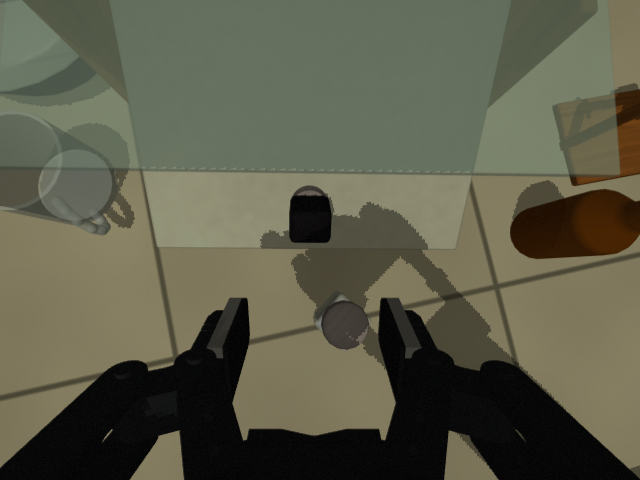

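```bash
python3 - <<'E'
from plan import *
c35,s35=np.cos(np.radians(35)),np.sin(np.radians(35))
for nm,(s,n) in dict(bt=(13,15),ft=(-13,15),fb=(-13,-21)).items():
    for y in (-15,15):
        print(nm,y,proj('w2',bw(s*c35-n*s35,y,141.5+s*s35+n*c35)).round(1))
for y in(-130,130): print('lidfront top',proj('w2',bw(-16.7,y,87)).round(1),'bot',proj('w2',bw(-11,y,78.8)).round(1))
for y in(-155,155): print('shelf',proj('w2',bw(9,y,240)).round(1),proj('w2',bw(9,y,246)).round(1))
a=cv2.imread('pics/w2.png')[150:265,270:350]; cv2.imwrite('pics/w2c.png',cv2.resize(a,None,fx=5,fy=5,interpolation=cv2.INTER_CUBIC))
E
```

```text
bt -15 [333.7 211.5]
bt 15 [291.9 211.4]
ft -15 [332.1 242.6]
ft 15 [292.3 242.6]
fb -15 [329.1 220.8]
fb 15 [293.2 220.7]
lidfront top [451. 245.] bot [447.3 239.6]
lidfront top [166.  244.8] bot [169.4 239.3]
shelf [613.3 175.2] [623.2 172.1]
shelf [  5.4 170.8] [ -4.4 167.4]
```

View pics/w2c.png

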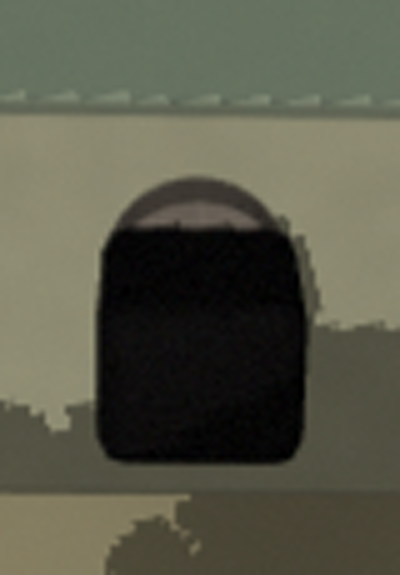

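```bash
python3 - <<'E'
from plan import *
s,R0=st()
G=bw(-4,1.5,145); print((G-s['position']-.155*R0[:,2])*100, 'n world',(-np.sin(np.radians(35))*bx+np.cos(np.radians(35))*ezz))
E
```

```text
t 12.8 q [ 0.476 -0.234  1.965 -0.315  1.12   2.35 ] p [0.3655 0.2821 0.4224] toolz [ 0.389 -0.114 -0.914] tooly [-0.211 -0.977  0.032] tilt 23.89 leandir -16.3 ydir -102.2 gap 0.0552 F [-0.6  0.9  0.9]
[  5.7480937   -1.51779624 -13.56395578] n world [-0.56083342  0.12023227  0.81915204]
```

```bash
python3 -m handwheel '[[[5.5,1.2,-0.3,-2.8,0],[5.5,2.4,-0.6,-5.6,0],[5.5,3.6,-0.9,-8.4,0],[5.5,4.6,-1.2,-10.8,0],[5.5,5.2,-1.35,-12.2,0],[5.5,5.7,-1.5,-13.5,0],[5.5,5.7,-1.5,-13.5,0],[5.5,5.7,-1.5,-13.5,0],[5.5,5.7,-1.5,-13.5,0],[5.5,5.7,-1.5,-13.5,0]]]' 25;python3 -c "
from h import *
st();snap('wrist','w3')"
```

```text
time_s: 14.05
position: [0.422, 0.2678, 0.2877]
tcp_rot: [2.988, -0.308, 0.627]
ft_force: [0.2, 0.3, 0.6]
finger_gap: 0.0547
t 14.05 q [ 0.391  0.02   2.016 -0.358  0.804  2.378] p [0.422  0.2678 0.2877] toolz [ 0.39  -0.112 -0.914] tooly [-0.21  -0.977  0.03 ] tilt 23.95 leandir -16.0 ydir -102.1 gap 0.0547 F [0.2 0.3 0.6]
```

View pics/w3.png

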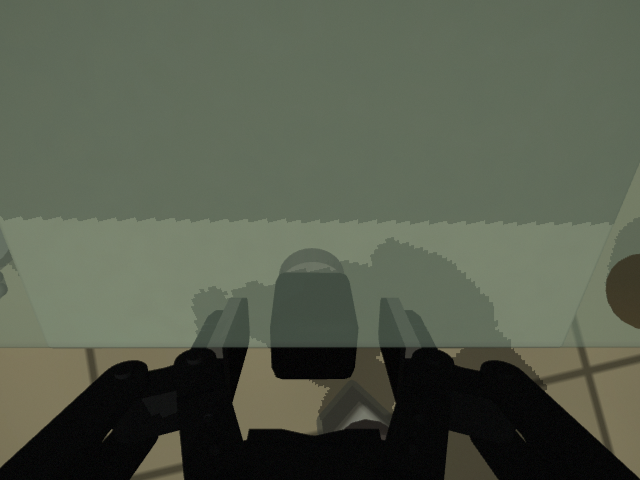

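```bash
python3 -m handwheel '[[[2,0,0,0,0],[2,0,0,0,0],[2,0,0,0,0],[2,0,0,0,0],[2,-0.15,0.03,0.22,0],[2,-0.3,0.06,0.44,0],[2,-0.45,0.1,0.66,0],[2,-0.45,0.1,0.66,0],[2,-0.45,0.1,0.66,0],[2,-0.45,0.1,0.66,0]]]' 25;python3 -c "
from h import *
s,R=st();print(s['ft_force'],s['ft_torque']);snap('wrist','w4');snap('scene','s4')
a=cv2.imread('pics/w4.png')[220:420,220:420];cv2.imwrite('pics/w4c.png',cv2.resize(a,None,fx=3,fy=3,interpolation=cv2.INTER_CUBIC))"
```

```text
time_s: 15.35
position: [0.4181, 0.2688, 0.2941]
tcp_rot: [2.989, -0.307, 0.629]
ft_force: [5.9, 4.2, -3.2]
finger_gap: 0.03
t 15.35 q [ 0.397  0.003  2.019 -0.355  0.817  2.377] p [0.4181 0.2688 0.2941] toolz [ 0.392 -0.111 -0.913] tooly [-0.209 -0.977  0.029] tilt 24.02 leandir -15.8 ydir -102.1 gap 0.03 F [ 5.9  4.2 -3.2]
[ 5.91197002  4.24260682 -3.15867805] [ 1.25646279 -0.02338355  0.79003464]
```

View pics/w4c.png

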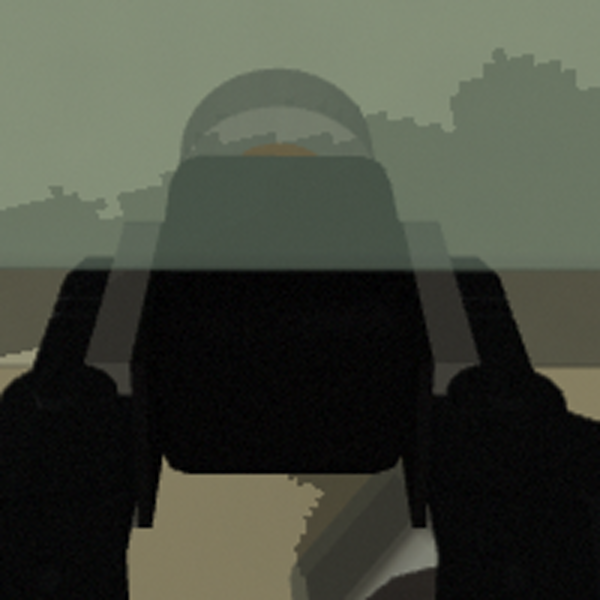

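```bash
python3 - <<'E'
from plan import *
def edge(f,col=None):
    im=cv2.cvtColor(cv2.imread('pics/'+f+'.png'),cv2.COLOR_BGR2GRAY).astype(float)
    out=[]
    for c in col:
        g=np.diff(cv2.GaussianBlur(im,(5,5),1)[:,c-2:c+3].mean(1)); 
        out.append((c,[(int(i),round(g[i],1)) for i in np.argsort(-abs(g))[:6]]))
    return out
def lidpt(x,y,z,a): # rotate about hinge
    h=np.array([169.2,205]); d=np.array([x,z])-h; ca,sa=np.cos(a),np.sin(a)
    # opening raises the front: v=(rz,-rx)
    d=np.array([d[0]*ca+d[1]*sa, d[1]*ca-d[0]*sa]); p=h+d; return bw(p[0],y,p[1])
for f in ('w2','w3','w4'):
    for a in (0,.02,.05,.09): print(f,a,[proj(f,lidpt(-16.7,y,87,a)).round(1).tolist() for y in (-100,100)],[proj(f,lidpt(1.4,0,116.8,a)).round(1).tolist(), proj(f,lidpt(-19.2,0,146.3,a)).round(1).tolist()])
for f,c in (('w2',[200,420]),('w3',[150,520]),('w4',[150,520,300])): print(f,edge(f,c))
E
```

```text
w2 0 [[418.9, 245.0], [199.6, 244.8]] [[311.2, 220.8], [312.3, 242.6]]
w2 0.02 [[420.2, 247.2], [198.4, 247.1]] [[311.3, 222.3], [312.4, 243.7]]
w2 0.05 [[422.3, 250.5], [196.5, 250.5]] [[311.5, 224.5], [312.7, 245.2]]
w2 0.09 [[425.4, 254.8], [193.9, 254.9]] [[311.7, 227.2], [313.0, 247.0]]
w3 0 [[495.2, 335.5], [126.4, 337.7]] [[315.4, 307.8], [318.2, 369.4]]
w3 0.02 [[498.9, 341.0], [122.9, 343.5]] [[315.7, 312.3], [318.6, 375.2]]
w3 0.05 [[504.9, 349.5], [117.2, 352.3]] [[316.1, 319.2], [319.4, 384.0]]
w3 0.09 [[513.7, 361.2], [108.9, 364.5]] [[316.7, 328.5], [320.4, 396.3]]
w4 0 [[489.8, 327.0], [133.0, 328.6]] [[315.7, 298.7], [318.3, 355.5]]
w4 0.02 [[493.3, 332.2], [129.7, 334.0]] [[316.0, 302.8], [318.7, 360.6]]
w4 0.05 [[498.9, 340.1], [124.4, 342.2]] [[316.4, 309.1], [319.4, 368.4]]
w4 0.09 [[507.1, 351.0], [116.7, 353.5]] [[317.0, 317.6], [320.4, 379.1]]
w2 [(200, [(171, np.float64(14.1)), (331, np.float64(-13.6)), (330, np.float64(-12.7)), (246, np.float64(-10.9)), (332, np.float64(-10.8)), (172, np.float64(10.0))]), (420, [(315, np.float64(-19.0)), (316, np.float64(-16.
[... 228 characters left out ...]
, np.float64(13.9)), (448, np.float64(13.5))]), (520, [(369, np.float64(-12.5)), (368, np.float64(-12.1)), (370, np.float64(-10.3)), (367, np.float64(-9.6)), (354, np.float64(-9.2)), (224, np.float64(7.9))])]
w4 [(150, [(365, np.float64(-25.2)), (420, np.float64(23.8)), (364, np.float64(-22.7)), (426, np.float64(-22.6)), (427, np.float64(-20.6)), (421, np.float64(20.3))]), (520, [(397, np.float64(-13.4)), (396, np.float64(-12.6)), (398, np.float64(-11.4)), (355, np.float64(-10.0)), (340, np.float64(-9.9)), (395, np.float64(-9.1))]), (300, [(377, np.float64(46.0)), (378, np.float64(29.2)), (376, np.float64(27.4)), (309, np.float64(-22.1)), (432, np.float64(-21.5)), (433, np.float64(-17.1))])]
```

View pics/w4.png

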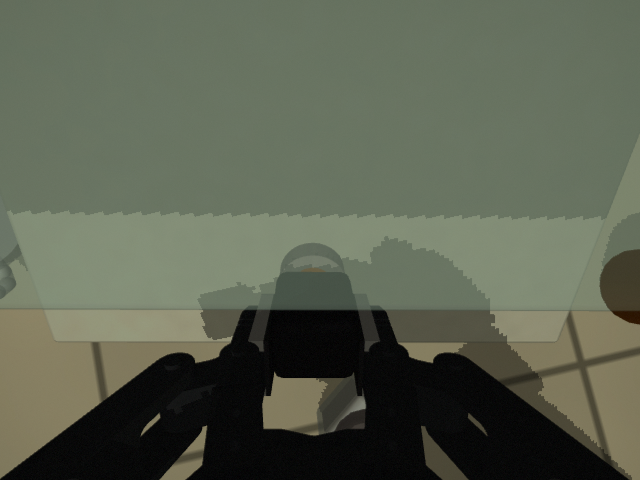

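```bash
python3 - <<'E'
from plan import *
for nm,c in dict(front=(163,541),cheekF=(278,558),cheekB=(402,556)).items():
    p=onz('scene0',(c[0]/3.75+230,c[1]/3.75+110),0); d=p-O; print(nm,p.round(4),'bin x,y',(d@bx*1000).round(1),(d@by*1000).round(1))
a=cv2.imread('pics/scene0.png')[215:265,260:345]; cv2.imwrite('pics/sb.png',cv2.resize(a,None,fx=9,fy=9,interpolation=cv2.INTER_CUBIC))
a=cv2.imread('pics/s4.png')[150:265,240:345]; cv2.imwrite('pics/s4c.png',cv2.resize(a,None,fx=5,fy=5,interpolation=cv2.INTER_CUBIC))
E
```

```text
front [0.4671 0.1178 0.    ] bin x,y 7.8 -130.5
cheekF [0.5524 0.0761 0.    ] bin x,y 100.0 -153.3
cheekB [0.6493 0.0533 0.    ] bin x,y 199.5 -155.3
```

View pics/sb.png

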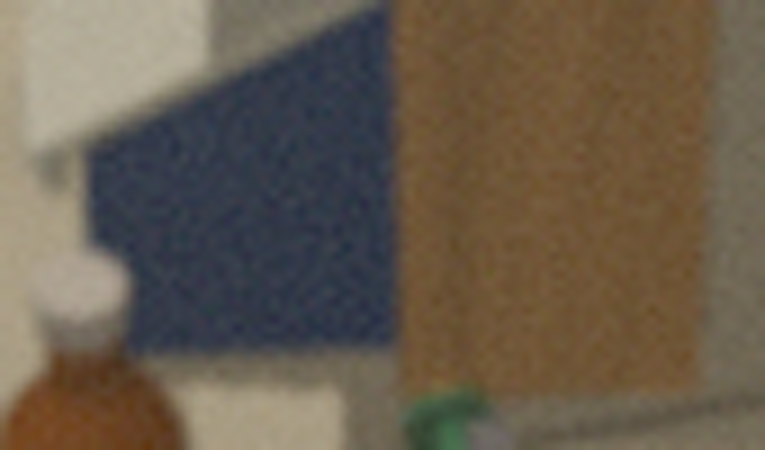

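View pics/s4c.png

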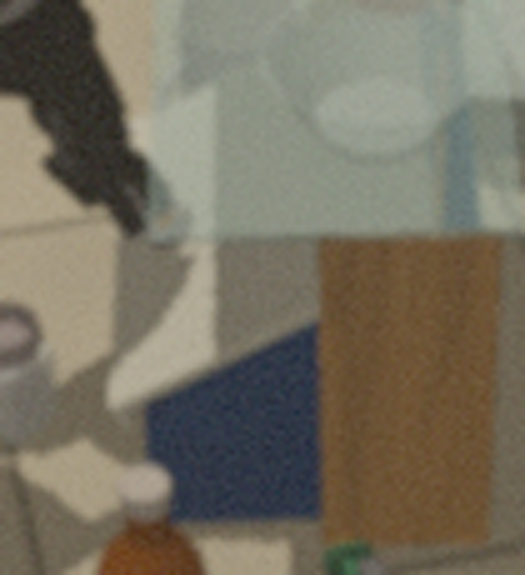

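```bash
python3 - <<'E'
from plan import *
def lidpt(x,y,z,a):
    h=np.array([169.2,205]); d=np.array([x,z])-h; ca,sa=np.cos(a),np.sin(a)
    d=np.array([d[0]*ca+d[1]*sa, d[1]*ca-d[0]*sa]); p=h+d; return bw(p[0],y,p[1])
print('wall top',proj('scene0',bw(-3,-130,85)))
for a in(0,.05,.08): print(a,'lid top corner',[proj('scene0',lidpt(-16.7,y,87,a)).round(1) for y in(-130,-135,130)],'bottom',proj('scene0',lidpt(-11,-130,78.8,a)).round(1), 'knob ft',[proj('scene0',lidpt(-19.2,y,146.3,a)).round(1) for y in (-15,15)])
for f,n in(('scene0','sa'),('s4','sc')):
    c=cv2.imread('pics/'+f+'.png')[215:245,250:290]; cv2.imwrite('pics/'+n+'.png',cv2.resize(c,None,fx=14,fy=14,interpolation=cv2.INTER_NEAREST))
E
```

```text
wall top [268.32220238 233.96628036]
0 lid top corner [array([263.6, 233.6]), array([263.5, 234.8]), array([265.4, 178.6])] bottom [265.7 235.6] knob ft [array([262.4, 192.8]), array([262.6, 186.5])]
0.05 lid top corner [array([261.4, 231.3]), array([261.4, 232.5]), array([263.5, 176.3])] bottom [263.4 233.4] knob ft [array([261.3, 190.3]), array([261.5, 184. ])]
0.08 lid top corner [array([260.2, 229.9]), array([260.1, 231.1]), array([262.4, 174.9])] bottom [262.1 232. ] knob ft [array([260.7, 188.8]), array([261. , 182.5])]
```

View pics/sa.png

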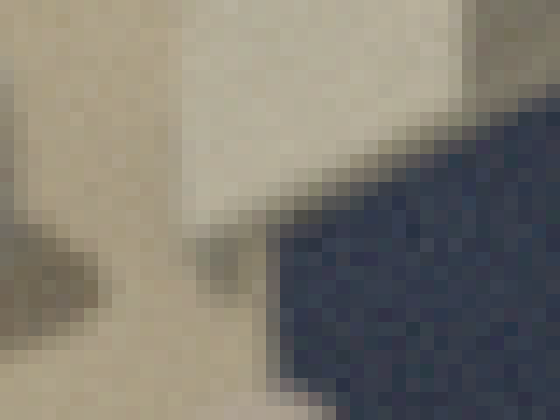

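View pics/sc.png

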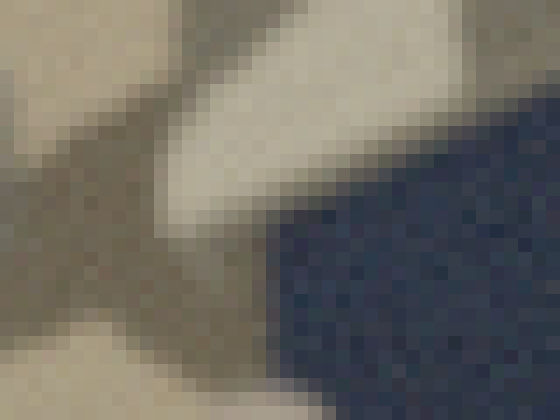

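```bash
python3 -m handwheel '[[[2,0,0,0,0],[2,0.1,-0.02,-0.2,0],[2,0.2,-0.05,-0.4,0],[2,0.3,-0.07,-0.6,0],[2,0.4,-0.09,-0.8,0],[2,0.5,-0.11,-0.95,0],[2,0.6,-0.13,-1.1,0],[2,0.65,-0.14,-1.25,0],[2,0.7,-0.15,-1.4,0],[2,0.7,-0.15,-1.4,0]]]' 40;python3 -c "
from h import *
s,R=st();print(s['ft_force'],s['ft_torque'])"
```

```text
time_s: 16.7
position: [0.4246, 0.2675, 0.2798]
tcp_rot: [2.989, -0.308, 0.627]
ft_force: [0.1, 5.9, -0.7]
finger_gap: 0.0296
t 16.7 q [ 0.388  0.037  2.016 -0.362  0.786  2.383] p [0.4246 0.2675 0.2798] toolz [ 0.39  -0.111 -0.914] tooly [-0.21  -0.977  0.029] tilt 23.93 leandir -15.9 ydir -102.1 gap 0.0296 F [ 0.1  5.9 -0.7]
[ 0.07291508  5.8990383  -0.70516867] [ 1.66023573 -0.38213357  0.49702164]
```

```bash
python3 -m handwheel '[[[2,0.03,0,-0.04,0],[2,0.06,-0.01,-0.08,0],[2,0.09,-0.02,-0.12,0],[2,0.12,-0.02,-0.17,0],[2,0.15,-0.03,-0.21,0],[2,0.17,-0.04,-0.25,0],[2,0.17,-0.04,-0.25,0],[2,0.17,-0.04,-0.25,0],[2,0.17,-0.04,-0.25,0],[2,0.17,-0.04,-0.25,0]]]' 40;python3 -c "
from h import *
s,R=st();print(s['ft_force'],s['ft_torque']);snap('scene','s5')
c=cv2.imread('pics/s5.png')[215:245,250:290]; cv2.imwrite('pics/sd.png',cv2.resize(c,None,fx=14,fy=14,interpolation=cv2.INTER_NEAREST))"
```

```text
time_s: 17.95
position: [0.4253, 0.2676, 0.2792]
tcp_rot: [2.989, -0.309, 0.624]
ft_force: [-20.6, 4.1, 21.6]
finger_gap: 0.0297
t 17.95 q [ 0.388  0.041  2.014 -0.361  0.787  2.383] p [0.4253 0.2676 0.2792] toolz [ 0.388 -0.112 -0.915] tooly [-0.211 -0.977  0.03 ] tilt 23.84 leandir -16.0 ydir -102.2 gap 0.0297 F [-20.6   4.1  21.6]
[-20.62161926   4.05645922  21.61502366] [ 1.09892771  1.24445508 -0.02858208]
```

View pics/sd.png

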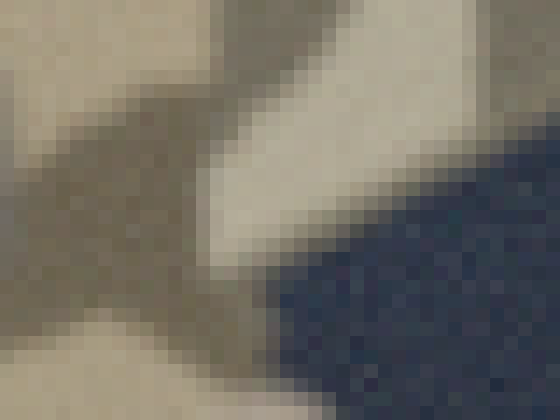

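```bash
python3 -m handwheel '[[[2,-0.12,0.03,0.17,0],[4,-0.12,0.03,0.17,0],[4,-0.12,0.03,0.17,0],[2,-0.12,0.03,0.17,0],[2,-0.12,0.03,0.17,0],[2,-0.12,0.03,0.17,0],[2,-0.3,0.07,0.43,0],[2,-0.45,0.1,0.65,0],[2,-0.54,0.12,0.78,0],[2,-0.54,0.12,0.78,0]]]' 25;python3 -c "
from h import *
s,R=st();print(s['ft_force'],s['ft_torque']);snap('scene','s6');snap('wrist','w6')
c=cv2.imread('pics/s6.png')[215:245,250:290]; cv2.imwrite('pics/se.png',cv2.resize(c,None,fx=14,fy=14,interpolation=cv2.INTER_NEAREST))
a=cv2.imread('pics/w6.png')[220:420,220:420];cv2.imwrite('pics/w6c.png',cv2.resize(a,None,fx=3,fy=3,interpolation=cv2.INTER_CUBIC))"
```

```text
time_s: 19.25
position: [0.4209, 0.2681, 0.2845]
tcp_rot: [2.989, -0.308, 0.626]
ft_force: [4.8, 4.9, -6.2]
finger_gap: 0.0299
t 19.25 q [ 0.393  0.023  2.02  -0.359  0.798  2.382] p [0.4209 0.2681 0.2845] toolz [ 0.39  -0.111 -0.914] tooly [-0.21  -0.977  0.029] tilt 23.9 leandir -15.9 ydir -102.1 gap 0.0299 F [ 4.8  4.9 -6.2]
[ 4.79582667  4.88008925 -6.15074542] [1.28462488 0.01597236 0.57248946]
```

View pics/se.png

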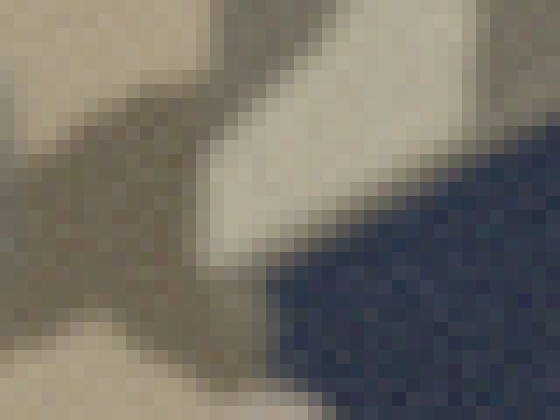

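View pics/w6c.png

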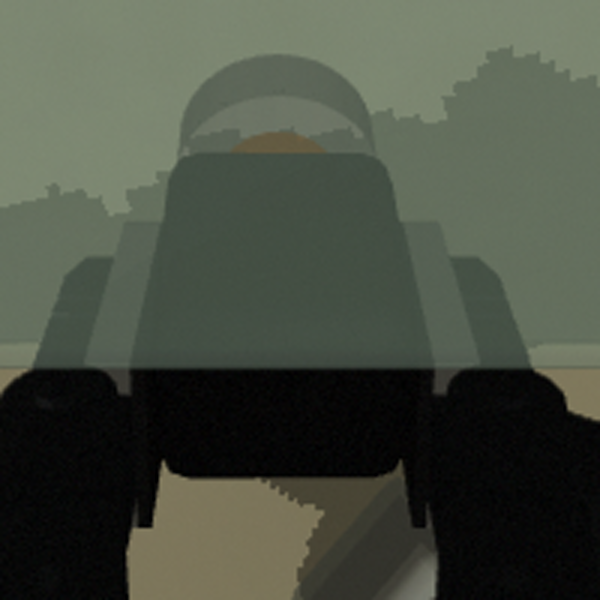

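```bash
python3 -m handwheel '[[[2,0,0,0,0],[2,0,0,0,0],[2,-0.03,0.01,0.05,0],[2,-0.06,0.01,0.08,0],[2,-0.06,0.01,0.08,0],[2,-0.06,0.01,0.08,0],[2,-0.06,0.01,0.08,0],[2,-0.06,0.01,0.08,0],[2,-0.06,0.01,0.08,0],[2,-0.06,0.01,0.08,0]]]' 25;python3 -c "
from h import *
s,R=st();print(s['ft_force'],s['ft_torque']);snap('scene','s7');snap('wrist','w7')
c=cv2.imread('pics/s7.png')[215:245,250:290]; cv2.imwrite('pics/sf.png',cv2.resize(c,None,fx=10,fy=10,interpolation=cv2.INTER_NEAREST))
a=cv2.imread('pics/w7.png')[220:420,220:420];cv2.imwrite('pics/w7c.png',cv2.resize(a,None,fx=3,fy=3,interpolation=cv2.INTER_CUBIC))"
```

```text
time_s: 20.6
position: [0.4204, 0.2682, 0.2852]
tcp_rot: [2.989, -0.308, 0.627]
ft_force: [5.4, 5.8, -6.3]
finger_gap: 0.0305
t 20.6 q [ 0.393  0.021  2.02  -0.359  0.799  2.382] p [0.4204 0.2682 0.2852] toolz [ 0.39  -0.111 -0.914] tooly [-0.21  -0.977  0.029] tilt 23.91 leandir -15.9 ydir -102.1 gap 0.0305 F [ 5.4  5.8 -6.3]
[ 5.37737387  5.82335295 -6.30687027] [ 1.34001448 -0.01276675  0.66956675]
```

View pics/sf.png

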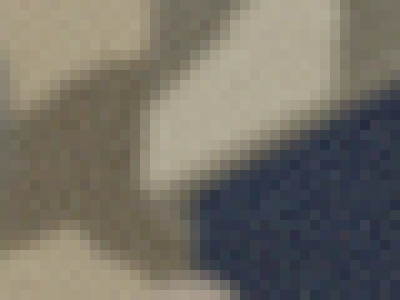

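View pics/w7c.png

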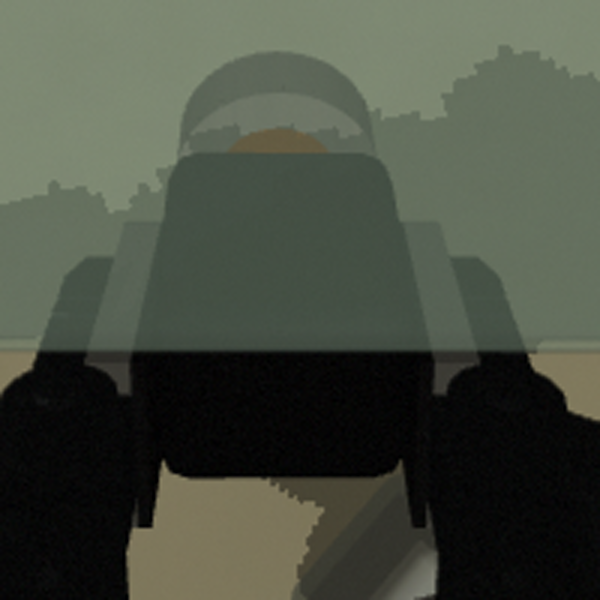

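```bash
python3 -m handwheel '[[[2,0.2,-0.05,-0.33,0],[2,0.42,-0.1,-0.62,0],[6,0.42,-0.1,-0.62,0],[6,0.42,-0.1,-0.62,0],[6,0.42,-0.1,-0.62,0],[6,-0.4,0.1,1.3,0],[6,-1.6,0.45,4,0],[6,-3,0.85,7.5,0],[6,-4.6,1.3,11,0],[6,-5.5,1.6,13.5,0]]]' 25;python3 -c "
from h import *
s,R=st();snap('scene','s8');snap('wrist','w8');snap('top','t8')
c=cv2.imread('pics/s8.png')[160:250,240:300]; cv2.imwrite('pics/sg.png',cv2.resize(c,None,fx=6,fy=6,interpolation=cv2.INTER_NEAREST))"
```

```text
time_s: 21.95
position: [0.3646, 0.2841, 0.4229]
tcp_rot: [2.988, -0.308, 0.629]
ft_force: [-0.2, 0.5, -1.3]
finger_gap: 0.0601
t 21.95 q [ 0.482 -0.233  1.964 -0.316  1.119  2.355] p [0.3646 0.2841 0.4229] toolz [ 0.391 -0.112 -0.914] tooly [-0.21  -0.977  0.029] tilt 24.0 leandir -15.9 ydir -102.1 gap 0.0601 F [-0.2  0.5 -1.3]
```

View pics/sg.png

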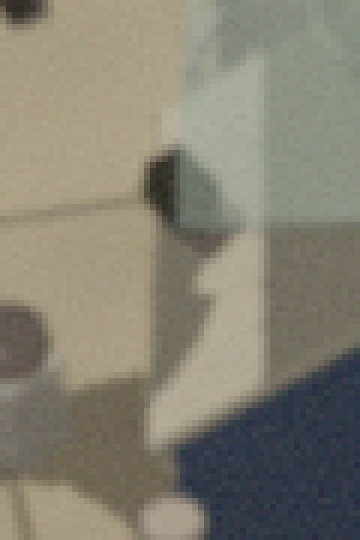

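View pics/w8.png

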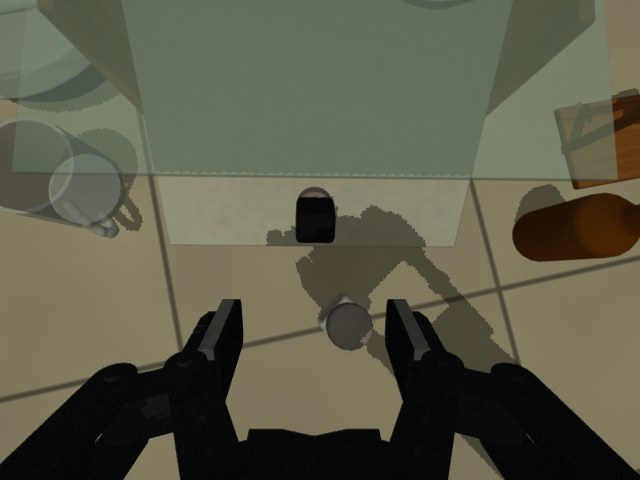

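```bash
python3 - <<'E'
from plan import *
t=cv2.imread('pics/t8.png'); hsv=cv2.cvtColor(t,cv2.COLOR_BGR2HSV)
cv2.imwrite('pics/t8c.png',cv2.resize(t[220:320,330:490],None,fx=5,fy=5,interpolation=cv2.INTER_CUBIC))
f=lambda x,y:(x/4+330,y/4+220)
for n,p,z in (('gL',(63,122),.155),('gR',(270,125),.155),('yL',(291,130),.13),('yR',(497,133),.13),('grey',(158,122),.17),('red',(365,128),.16)):
    print(n,onz('top0',f(*p),z).round(4))
E
```

```text
gL [ 0.5276 -0.082   0.155 ]
gR [ 0.5262 -0.2096  0.155 ]
yL [ 0.5234 -0.2261  0.13  ]
yR [ 0.5219 -0.3551  0.13  ]
grey [ 0.5277 -0.1392  0.17  ]
red [ 0.5245 -0.2672  0.16  ]
```

View pics/t8c.png

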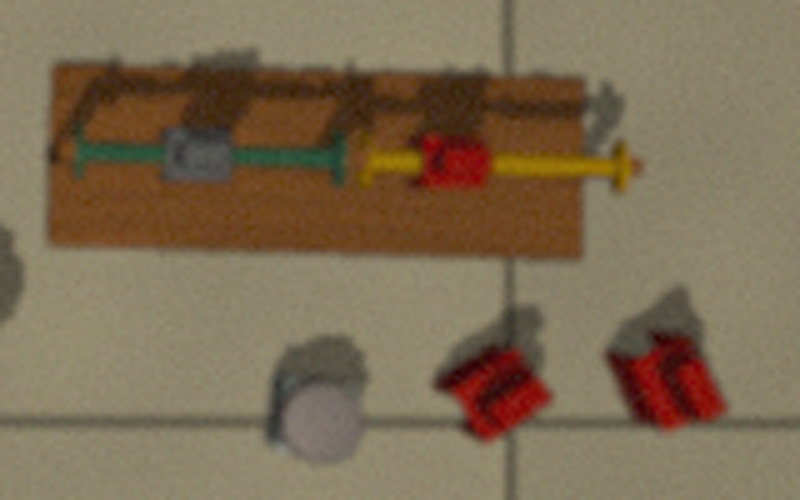

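```bash
python3 - <<'E'
from plan import *
from sim import call
s,R0=st(); q=s['joint_positions']
Rn=R(ez,np.radians(101.5))@R0; print(Rn.round(3))
for G in ([.5245,-.267,.167],[.5245,-.267,.287],[.527,-.18,.192],[.527,-.18,.31]):
    T=np.array(G)-.155*Rn[:,2]; qq=solve(np.array([-.5,.3,1.6,-.3,1.,1.]),T,Rn,.62); p,M=fk(qq,X)
    print(G,T.round(4),((T-s['position'])*100).round(1),'err',np.linalg.norm(p-T).round(4),np.abs(M-Rn).max().round(4),qq.round(2))
A=[[6,1,-5,1,10],[6,2,-10,2,20],[6,3,-15,2,30],[6,4,-20,2,40],[6,5,-25,2,50],[6,6,-30,2,60],[6,7,-35,2,70],[6,8,-40,2,80],[6,9,-45,2,90],[6,10,-50,2,101.5]]
q1=call(q,A,.62,'a');print(*desc(q1))
B=[[6,12,-56,2,101.5][0:1]+[2,-6,0,0]]+[[6,4,-11,0,0]]*9
q2=call(q1,B,.62,'a');print(*desc(q2))
E
```

```text
t 22.1 q [ 0.481 -0.231  1.964 -0.317  1.116  2.355] p [0.3653 0.2842 0.4222] toolz [ 0.392 -0.111 -0.913] tooly [-0.21  -0.977  0.029] tilt 24.05 leandir -15.8 ydir -102.1 gap 0.0601 F [ 0.2 -0.1 -0.8]
[[-0.002  1.     0.031]
 [ 0.914 -0.011  0.406]
 [ 0.407  0.029 -0.913]]
[0.5245, -0.267, 0.167] [ 0.5198 -0.33    0.3085] [ 15.4 -61.4 -11.4] err 0.0 0.0 [-0.83  0.42  1.49  0.3   1.52 -0.88]
[0.5245, -0.267, 0.287] [ 0.5198 -0.33    0.4285] [ 15.4 -61.4   0.6] err 0.0 0.0 [-0.83  0.32  1.38  0.31  1.73 -0.82]
[0.527, -0.18, 0.192] [ 0.5223 -0.243   0.3335] [ 15.7 -52.7  -8.9] err 0.0 0.0 [-0.72  0.29  1.61  0.33  1.51 -0.78]
[0.527, -0.18, 0.31] [ 0.5223 -0.243   0.4515] [ 15.7 -52.7   2.9] err 0.0 0.0 [-0.72  0.19  1.49  0.33  1.71 -0.71]
[-0.502 -0.233  1.929  0.384  1.576 -0.392] [ 0.436 -0.046  0.44 ] tilt 23.2 lean 79 ydir -8 yz 0.023
[-0.655 -0.029  1.745  0.36   1.612 -0.541] [ 0.476 -0.156  0.44 ] tilt 23.2 lean 79 ydir -8 yz 0.023
```

```bash
python3 - <<'E'
from plan import *
from sim import call
q=np.array([ 0.481,-0.231,1.964,-0.317,1.116,2.355])
A=[[6,1,-4,1,6],[6,2,-8,2,12],[6,3,-12,2,18],[6,4,-16,2,24],[6,5,-20,2,30],[6,6,-24,2,36],[6,7,-28,2,42],[6,8,-32,2,46],[6,8,-32,2,46],[6,8,-32,2,46]]
q1=call(q,A,.62,'a');print(*desc(q1))
B=[[6,1,-4,0,6],[6,2,-8,0,12],[6,3,-12,0,18],[6,4,-16,0,24],[6,5,-20,0,30],[6,6,-24,0,38],[6,7,-27,0,46],[6,7.4,-29.4,0,55.5],[6,7.4,-29.4,0,55.5],[6,7.4,-29.4,0,55.5]]
q2=call(q1,B,.62,'a');print(*desc(q2))
E
```

```text
[-0.458 -0.333  2.006  0.366  1.248  0.437] [ 0.445 -0.036  0.442] tilt 24.0 lean 30 ydir -56 yz 0.029
[-0.828  0.315  1.361  0.307  1.752 -0.811] [ 0.519 -0.33   0.442] tilt 24.0 lean 86 ydir -1 yz 0.029
```

```bash
python3 -m handwheel '[[[6,1,-4,1,6],[6,2,-8,2,12],[6,3,-12,2,18],[6,4,-16,2,24],[6,5,-20,2,30],[6,6,-24,2,36],[6,7,-28,2,42],[6,8,-32,2,46],[6,8,-32,2,46],[6,8,-32,2,46]]]' && python3 -m handwheel '[[[6,1,-4,0,6],[6,2,-8,0,12],[6,3,-12,0,18],[6,4,-16,0,24],[6,5,-20,0,30],[6,6,-24,0,38],[6,7,-27,0,46],[6,7.4,-29.4,0,55.5],[6,7.4,-29.4,0,55.5],[6,7.4,-29.4,0,55.5]]]';python3 -c "
from h import *
s,R=st();snap('wrist','w9')"
```

```text
time_s: 23.35
position: [0.445, -0.0359, 0.4395]
tcp_rot: [-2.854, -0.876, -0.613]
ft_force: [0.0, 0.4, -0.6]
finger_gap: 0.0601
time_s: 24.6
position: [0.5196, -0.3284, 0.4407]
tcp_rot: [-2.01, -1.998, -0.456]
ft_force: [0.4, 0.3, 0.3]
finger_gap: 0.0601
t 24.6 q [-0.826  0.314  1.365  0.307  1.747 -0.809] p [ 0.5196 -0.3284  0.4407] toolz [ 0.032  0.404 -0.914] tooly [ 0.999 -0.012  0.03 ] tilt 23.93 leandir 85.4 ydir -0.7 gap 0.0601 F [0.4 0.3 0.3]
```

View pics/w9.png

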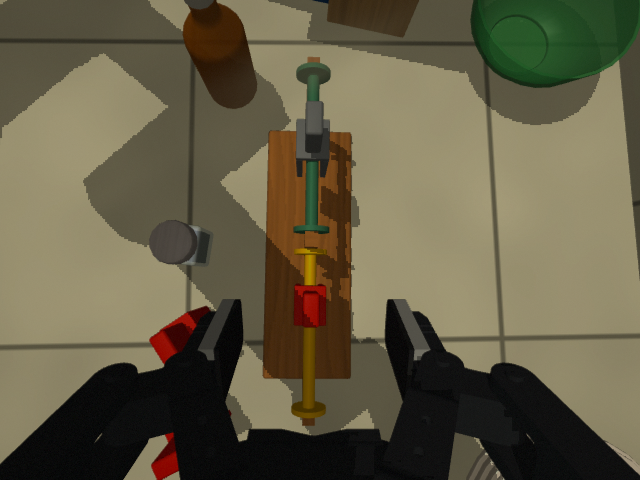

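```bash
python3 - <<'E'
from h import *
a=cv2.imread('pics/w9.png'); cv2.imwrite('pics/w9c.png',cv2.resize(a[240:340,270:350],None,fx=6,fy=6,interpolation=cv2.INTER_CUBIC)); cv2.imwrite('pics/w9d.png',cv2.resize(a[60:240,270:350],None,fx=3.3,fy=3.3,interpolation=cv2.INTER_CUBIC))
E
```

```text
(no output)
```

View pics/w9c.png

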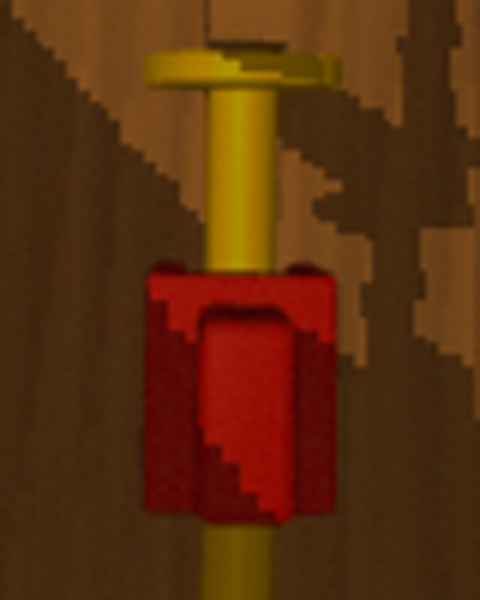

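View pics/w9d.png

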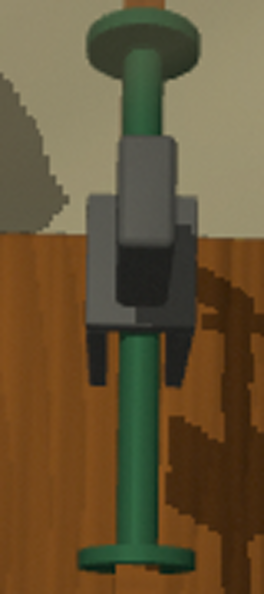

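```bash
python3 - <<'E'
from h import *
f=lambda x,y:(270+x/6,240+y/6); g=lambda x,y:(270+x/3.3,60+y/3.3)
for n,p,z in (('br+L',f(148,276),.141),('br+R',f(337,276),.141),('br-L',f(145,513),.141),('br-R',f(337,513),.141),('tabtop+',f(246,318),.181),('tabtop-',f(246,520),.181)): print(n,onz('w9',p,z).round(4))
for n,p,z in (('greyTop far',g(147,138),.206),('greyTop near',g(147,245),.206),('bridge nearL',g(86,327),.166),('bridge nearR',g(197,327),.166),('discnear',g(137,565),.155),('discfar ',g(143,45),.155)): print(n,onz('w9',p,z).round(4))
for n,p,z in (('ynear',(309,410),.13),('yfar',(310,251),.13)):print(n,onz('w9',p,z).round(4))
E
```

```text
br+L [ 0.5124 -0.2523  0.141 ]
br+R [ 0.538  -0.2527  0.141 ]
br-L [ 0.5118 -0.2838  0.141 ]
br-R [ 0.5375 -0.2843  0.141 ]
tabtop+ [ 0.5247 -0.256   0.181 ]
tabtop- [ 0.5244 -0.2793  0.181 ]
greyTop far [ 0.5281 -0.1277  0.206 ]
greyTop near [ 0.5278 -0.1502  0.206 ]
bridge nearL [ 0.5148 -0.1546  0.166 ]
bridge nearR [ 0.5407 -0.1547  0.166 ]
discnear [ 0.5263 -0.2093  0.155 ]
discfar  [ 0.5293 -0.0795  0.155 ]
ynear [ 0.5231 -0.3533  0.13  ]
yfar [ 0.5254 -0.2234  0.13  ]
```

```bash
python3 -m handwheel '[[[5,0,-0.2,-3,0],[5,0,-0.2,-6,0],[5,0,-0.2,-9,0],[5,0,-0.2,-11.5,0],[5,0,-0.2,-13.2,0],[5,0,-0.2,-13.2,0],[0.5,0,-0.2,-13.2,0],[0.5,0,-0.2,-13.2,0],[0.5,0,-0.2,-13.2,0],[0.5,0,-0.2,-13.2,0]]]' 30;python3 -c "
from h import *
s,R=st();snap('wrist','w10')"
```

```text
time_s: 25.9
position: [0.5195, -0.3324, 0.3102]
tcp_rot: [-2.011, -2.001, -0.457]
ft_force: [0.1, -0.0, 6.9]
finger_gap: 0.0114
t 25.9 q [-0.83   0.424  1.487  0.302  1.523 -0.885] p [ 0.5195 -0.3324  0.3102] toolz [ 0.034  0.403 -0.915] tooly [ 0.999 -0.012  0.032] tilt 23.84 leandir 85.2 ydir -0.7 gap 0.0114 F [ 0.1 -0.   6.9]
```

View pics/w10.png

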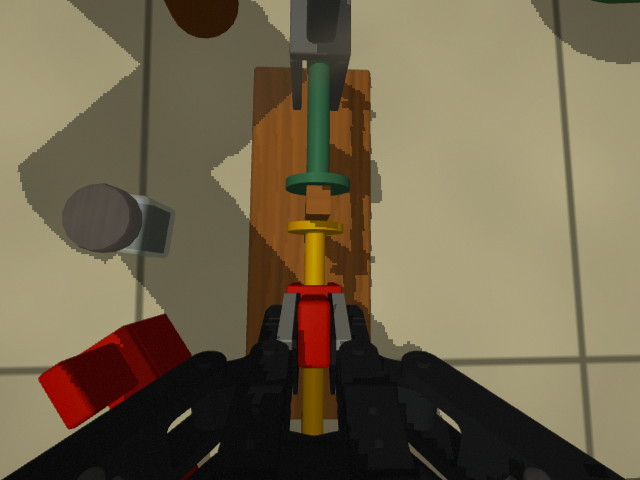

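```bash
python3 -m handwheel '[[[0.5,0,0,2,0],[0.5,0,0,4.5,0],[0.5,0,0,7.5,0],[0.5,0,0,10.5,0],[0.5,0,0.5,12,0],[0.5,0.1,3,12,0],[0.5,0.15,6,12,0],[0.5,0.2,8,12,0],[0.5,0.2,8.9,12,0],[0.5,0.2,8.9,12,0]]]' 30;python3 -c "
from h import *
s,R=st();snap('wrist','w11');snap('top','t11');snap('scene','s11')
a=cv2.imread('pics/s11.png')[230:380,270:390];cv2.imwrite('pics/s11c.png',cv2.resize(a,None,fx=4,fy=4,interpolation=cv2.INTER_CUBIC))"
```

```text
time_s: 27.2
position: [0.5212, -0.2427, 0.4289]
tcp_rot: [-2.009, -2.0, -0.455]
ft_force: [0.5, 0.5, -1.5]
finger_gap: 0.0114
t 27.2 q [-0.723  0.203  1.521  0.332  1.672 -0.727] p [ 0.5212 -0.2427  0.4289] toolz [ 0.032  0.404 -0.914] tooly [ 0.999 -0.011  0.03 ] tilt 23.89 leandir 85.5 ydir -0.6 gap 0.0114 F [ 0.5  0.5 -1.5]
```

View pics/w11.png

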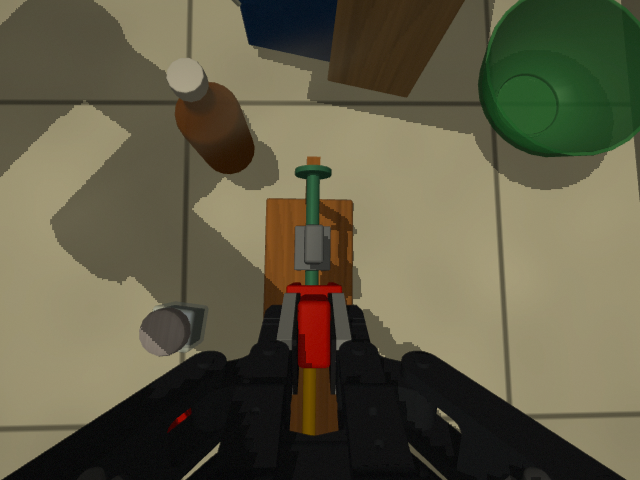

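View pics/s11c.png

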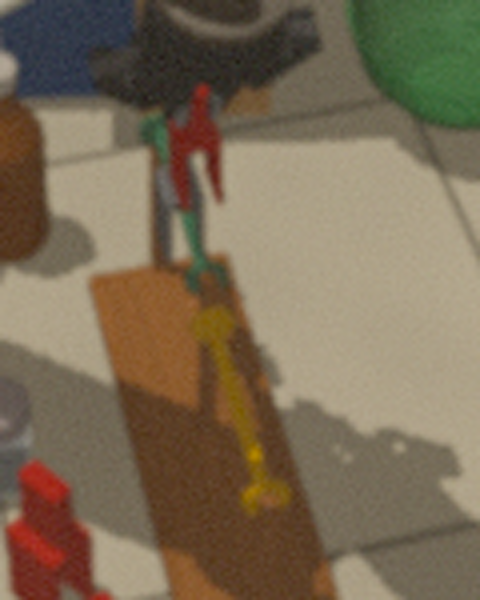

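```bash
python3 - <<'E'
from h import *
for p in ((287,289),(341,289)): print(onz('w11',p,.2597).round(4))
print([onz('w11',p,.16).round(4) for p in ((313,200),(312,278))])
a=cv2.imread('pics/w11.png')[230:310,270:360];cv2.imwrite('pics/w11c.png',cv2.resize(a,None,fx=7,fy=7,interpolation=cv2.INTER_CUBIC))
E
```

```text
[ 0.5132 -0.1638  0.2597]
[ 0.5383 -0.1641  0.2597]
[array([ 0.5288, -0.1024,  0.16  ]), array([ 0.5274, -0.1602,  0.16  ])]
```

View pics/w11c.png

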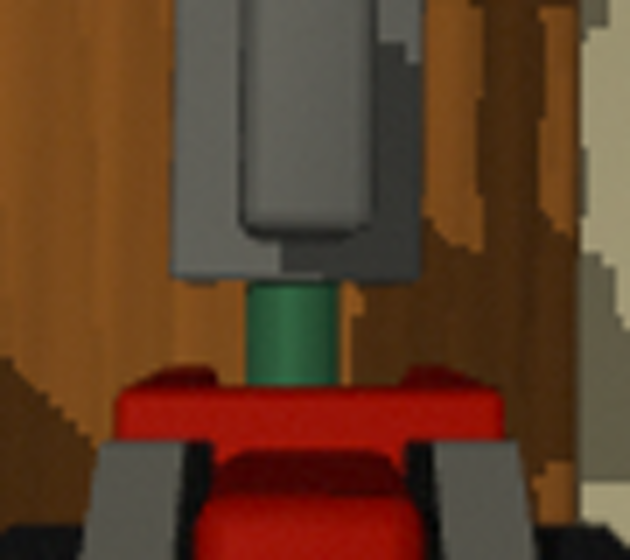

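```bash
python3 -m handwheel '[[[0.5,0.08,0,-1,0],[0.5,0.08,0,-2.5,0],[0.5,0.08,0,-4,0],[0.5,0.08,0,-5.5,0],[0.5,0.08,0,-7,0],[0.5,0.08,0,-8,0],[0.5,0.08,0,-8.7,0],[0.5,0.08,0,-9.2,0],[0.5,0.08,0,-9.2,0],[0.5,0.08,0,-9.2,0]]]' 30;python3 -c "
from h import *
s,R=st();snap('wrist','w12');snap('scene','s12')
a=cv2.imread('pics/s12.png')[230:320,290:350];b=cv2.imread('pics/w12.png')[200:300,260:370]
cv2.imwrite('pics/s12c.png',cv2.resize(a,None,fx=6,fy=6,interpolation=cv2.INTER_CUBIC));cv2.imwrite('pics/w12c.png',cv2.resize(b,None,fx=5,fy=5,interpolation=cv2.INTER_CUBIC))"
```

```text
time_s: 28.6
position: [0.5221, -0.2431, 0.3374]
tcp_rot: [-2.01, -2.001, -0.456]
ft_force: [-0.1, 0.2, -0.8]
finger_gap: 0.0114
t 28.6 q [-0.722  0.282  1.612  0.331  1.509 -0.782] p [ 0.5221 -0.2431  0.3374] toolz [ 0.033  0.403 -0.914] tooly [ 0.999 -0.011  0.031] tilt 23.87 leandir 85.3 ydir -0.6 gap 0.0114 F [-0.1  0.2 -0.8]
```

View pics/s12c.png

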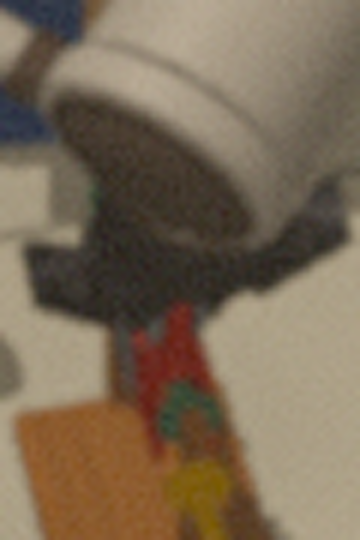

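View pics/w12c.png

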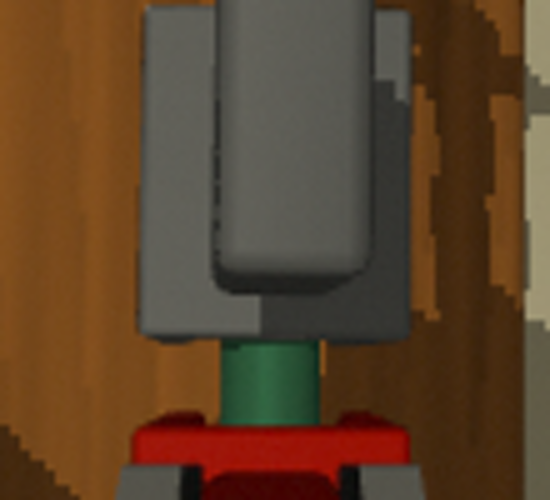

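```bash
python3 -m handwheel '[[[0.5,0,0,-0.1,0],[0.5,0,0,-0.2,0],[0.5,0,0,-0.2,0],[1.6,0,0,-0.2,0],[2.5,0,0,-0.1,0],[4,0,0,0,0],[4,0,0,1,0],[4,0,-1,4,0],[4,0,-3,8,0],[4,0,-5,12,0]]]' 30;python3 -c "
from h import *
s,R=st();snap('wrist','w13');snap('scene','s13');snap('top','t13')
b=cv2.imread('pics/w13.png')[60:360,220:420]
cv2.imwrite('pics/w13c.png',cv2.resize(b,None,fx=2,fy=2,interpolation=cv2.INTER_CUBIC))"
```

```text
time_s: 29.95
position: [0.5219, -0.2933, 0.4589]
tcp_rot: [-2.01, -2.001, -0.456]
ft_force: [0.2, -0.1, -0.1]
finger_gap: 0.0399
t 29.95 q [-0.784  0.257  1.398  0.32   1.755 -0.763] p [ 0.5219 -0.2933  0.4589] toolz [ 0.033  0.403 -0.914] tooly [ 0.999 -0.011  0.031] tilt 23.88 leandir 85.4 ydir -0.6 gap 0.0399 F [ 0.2 -0.1 -0.1]
```

View pics/w13c.png

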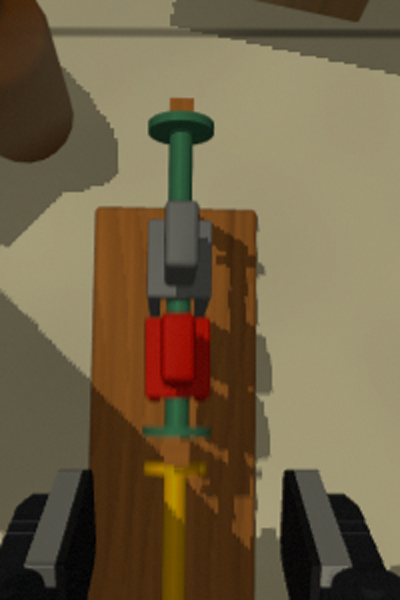

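View pics/s13.png

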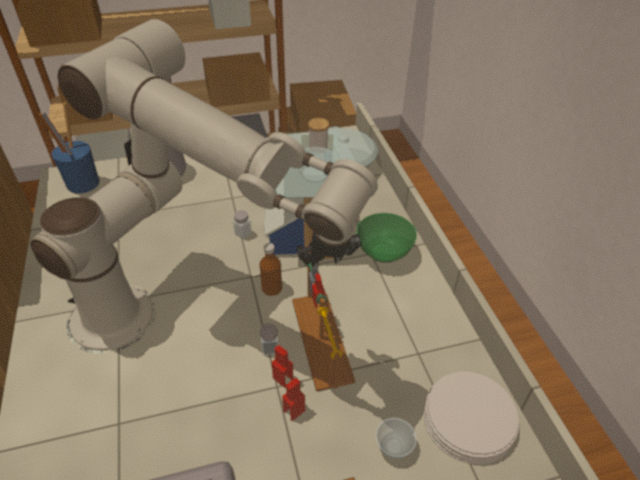

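```bash
python3 - <<'E'
from h import *
g=lambda x,y:(220+x/2,60+y/2)
for n,p,z in (('redL-',g(146,398),.166),('redR-',g(210,398),.166),('redL+',g(146,318),.166),('redtabTop+',g(178,318),.206),('redtabTop-',g(178,383),.206),('greyTop+',g(181,204),.206),('grey-',g(180,296),.166)): print(n,onz('w13',p,z).round(4))
c=cv2.imread('pics/s13.png')[215:245,250:290]; cv2.imwrite('pics/sl.png',cv2.resize(c,None,fx=12,fy=12,interpolation=cv2.INTER_NEAREST))
c=cv2.imread('pics/t13.png')[160:320,130:490]; cv2.imwrite('pics/t13c.png',cv2.resize(c,None,fx=2.2,fy=2.2,interpolation=cv2.INTER_CUBIC))
E
```

```text
redL- [ 0.5139 -0.1959  0.166 ]
redR- [ 0.5395 -0.1962  0.166 ]
redL+ [ 0.5141 -0.1637  0.166 ]
redtabTop+ [ 0.5262 -0.1695  0.206 ]
redtabTop- [ 0.526  -0.1923  0.206 ]
greyTop+ [ 0.5277 -0.1287  0.206 ]
grey- [ 0.5279 -0.1548  0.166 ]
```

View pics/sl.png

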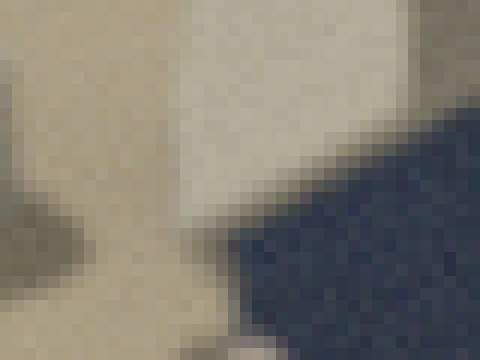

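View pics/t13c.png

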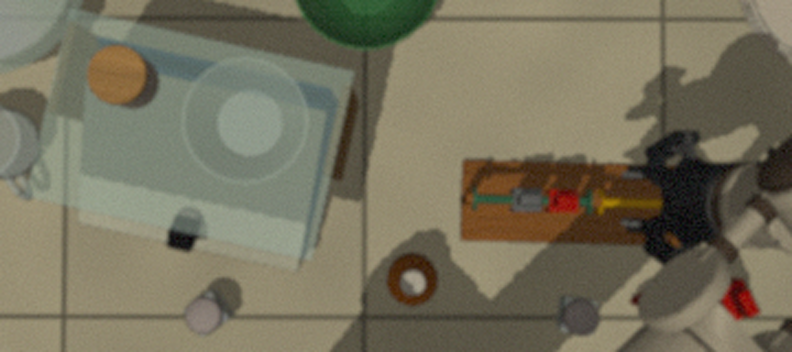

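```bash
python3 -c "
from h import *
print(ctrl.close_job())"
```

```text
the job is handed in; nothing more can be done
None
```

The bin is shut and held under a tug, the red tag hangs on the green rail, and the job is handed in at about 30 s. It reported no verdict, so the result rests on my own checks below.

**Getting the tilt:** The moves allow no tilt, so I pressed against the arm's reach and joint limits until the tool leaned about 24°. That is short of the 35° you gave, but it was enough to clear the shelf.

**Bread bin:**
- **First tug:** the lid gave. The pictures showed it going from about 0.05 to about 0.08 rad.
- **Press:** I pressed the knob with a final force of about 30 N. That is above the 10–15 N needed, because it was already on the hard stop.
- **Second tug:** the knob came about 7 mm out at 7–7.5 N and was held for over 0.8 s. The orange band showed and the lid stayed home. I then let the knob back in and released it.

**Red tag:** Of the three red tags, I took the smallest, the one on the yellow rail. I lifted it over the end stops and set it down on the green rail, to the yellow-rail side of the grey tag.

**Last checks:**
- **Tag:** about 35 mm from the rail's middle along it and within about 1 mm across, with its origin near rail height. It looked upright and still.
- **Grey tag:** within 1 mm of where it was.
- **Lid and knob:** the front corner of the lid is at the home position, and the knob looks in. I could only judge the knob from the pictures.
- **Everything else:** no bystander looked shifted in the camera views, and the gripper touches nothing.

**One disagreement:** an early size check on the lid suggested it was already home. The scene view and the first tug both showed otherwise, and I acted on those.

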